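# Charge, clamp and time the ware finisher

## Task

Sort the fired ware on the table: every round drawer knob goes into the steel pan of the finishing machine, every square kiln post into the plywood box. When all of it is sorted, clamp the pan by pushing the spring plunger down and sliding its keeper fully home to the left so that the plunger stays trapped down, and only then roll the timer wheel until the face with four pips is uppermost. Leave the bowl, mug and tool tin where they are.

Things in the scene. Friction and masses are not known exactly. Their poses are not given: they have to be found in the camera images.
- machine: benchtop vibrating finisher, fixed, 240 mm deep (its x) and 300 mm wide (its y). Origin at the centre of its underside; x points away from the robot and y to the robot's left when it stands square (it may be turned up to 0.2 rad). Right half: open steel pan. Left half: white control housing, top 50 mm above the table, with the timer wheel in its near part and the clamp plunger with its keeper in its far part
- pan_in (a point): centre of the pan's inner floor, 35 mm above the table. Inside the pan measures 210 mm along machine x and 115 mm along machine y; walls 5 mm thick stand 37 mm above the floor. Axes as the machine's
- wheel_axle (a point): centre of the timer wheel, on its axle, 55 mm above the table; the axle lies along machine y (axes as the machine's). Wheel: white drum with black ribs, 36 mm wide, drum radius 30 mm, its six ribs 6 mm thick reaching radius 42 mm, 60 degrees apart; between ribs are six faces with 0, 1, 2, 3, 4, 5 black pips. A closed fingertip moved level along machine x just above the drum (3 mm), coming from outside, catches a rib and rolls the wheel
- wheel (a joint): timer wheel angle, rad. At n x 1.047 the face with n pips is exactly on top (ribs then stand 30 degrees either side of the top); it grows as the top rolls towards machine +x (away from the robot). Starts between 0 and 1.5, stops at -0.15 and 5.4, stays where it is left (light friction, 0.06 N m)
- plunger (a joint): how far the clamp plunger is pushed down, m: 0 up, 0.016 fully down; spring 4 N at the top, 9 N fully down, so it jumps up again when let go untrapped. Trapped by the keeper it stays at about 0.012
- plunger_top (a point): centre of the top of the plunger's head, which is an aluminium block 36 mm along machine x and 90 mm along machine y; top 80 mm above the table when up. Axes as the machine's. It moves with the plunger
- keeper (a joint): how far the keeper has slid towards machine +y (robot's left), m: starts 0 to 0.003, fully home at 0.030; friction 1.5 N. A small ear on the plunger's far side blocks it unless the plunger is pushed at least 0.013 down; slid home, its plate covers the ear and holds the plunger down
- keeper_bridge (a point): centre of the keeper's dark steel bridge, a bar 54 mm along machine x, 6 mm thick along machine y and 20 mm tall that crosses above the plunger's head (84 to 104 mm above the table); it is above the middle of the head at joint 0 and moves with the keeper. A closed fingertip holding down the head on the bridge's -y side (45 mm of head is free there) can, still pressing, be drawn towards +y to push the bridge home. Axes as the machine's
- crate: open plywood box for kiln furniture, fixed, outside 216 mm (its x) x 136 mm (its y), 50 mm tall, walls 8 mm. Origin at the centre of its underside, to the right of the loose ware; turned up to 0.15 rad
- crate_in (a point): centre of the box's inner floor, 8 mm above the table; inside 200 x 120 mm. Axes as the box's
- knob0: fired buff-clay drawer knob, round and mushroom-like, 26 mm tall: foot 26 mm across and 8 mm high, head 34 mm across above it up to the top. Origin at the centre of its underside, z along its axis. Starts standing on the table to the right of the machine; about 35 g. May be absent
- knob1: fired buff-clay drawer knob, round and mushroom-like, 26 mm tall: foot 26 mm across and 8 mm high, head 34 mm across above it up to the top. Origin at the centre of its underside, z along its axis. Starts standing on the table to the right of the machine; about 35 g. May be absent
- knob2: fired buff-clay drawer knob, round and mushroom-like, 26 mm tall: foot 26 mm across and 8 mm high, head 34 mm across above it up to the top. Origin at the centre of its underside, z along its axis. Starts standing on the table to the right of the machine; about 35 g. May be absent
- knob3: fired buff-clay drawer knob, round and mushroom-like, 26 mm tall: foot 26 mm across and 8 mm high, head 34 mm across above it up to the top. Origin at the centre of its underside, z along its axis. Starts standing on the table to the right of the machine; about 35 g. May be absent
- post0: fired buff-clay kiln post, a square block 28 x 28 mm and 40 mm tall with a dark hole mark on its top. Origin at the centre of its underside, z along its 40 mm length. Starts standing on the table to the right of the machine; about 50 g. May be absent
- post1: fired buff-clay kiln post, a square block 28 x 28 mm and 40 mm tall with a dark hole mark on its top. Origin at the centre of its underside, z along its 40 mm length. Starts standing on the table to the right of the machine; about 50 g. May be absent
- post2: fired buff-clay kiln post, a square block 28 x 28 mm and 40 mm tall with a dark hole mark on its top. Origin at the centre of its underside, z along its 40 mm length. Starts standing on the table to the right of the machine; about 50 g. May be absent
- post3: fired buff-clay kiln post, a square block 28 x 28 mm and 40 mm tall with a dark hole mark on its top. Origin at the centre of its underside, z along its 40 mm length. Starts standing on the table to the right of the machine; about 50 g. May be absent
- glaze_bowl: bystander: small blue bowl, 84 mm across, 40 mm tall, beyond the work; origin under its centre
- mug: bystander: white mug, 76 mm across, 90 mm tall, with a handle on its far side; origin under its centre
- tool_tin: bystander: steel tin, 72 mm across, 80 mm tall, with modelling tools standing in it up to 160 mm; origin under its centre
Not all that is in view belongs to the job. What is shaped like the knob2 but red is not meant. Leave any green look-alike of the post1 alone.

How it is judged:
By the outcome, as a careful person would: the job done as asked, in the order asked, and still so for the second after the job is handed in, with the robot touching nothing.
Of knob0, knob1, knob2, knob3, post0, post1, post2, post3 only 6 to 8 are there at a start; the rules pass over those that are not, and their reading is None.
At some moment in a run one of knob0, knob1, knob2, knob3, post0, post1, post2, post3 may be knocked a few centimetres aside while the robot is not near it.
Once in a run the grip may slacken for a moment while it holds something.
It also fails if it takes over 210 s, if anything falls off the work surface, if the arm or the gripper's body presses on something with over 40 N, if the wrist force passes 120 N, or if a joint passes its speed limit or range.

## Robot

A 7-joint arm with a two-finger parallel gripper is mounted at the origin on the work surface. World frame = base frame: x ahead of the robot, y to its left, z up, the work surface at z = 0. Lengths are in m, angles in rad, forces in N, time in s.
With the tool pointing down it reaches from about 0.425 to 0.925 m from the base axis. Payload 6.8 kg.
Tool frame: the origin (TCP) lies at the very end of the fingers, on their centre line; the grasp point (between the pads) lies 19 mm behind it (r.grip_point_offset is the distance from the TCP to the grasp point, in m); z points along the fingers, y is the line along which they close (so a half turn about z gives the same grasp; the last joint's range is limited). The gripper opens to 85 mm and grips with 20 to 120 N. Pads are 22 mm wide; open, the fingers measure 114 mm over their backs; the gripper's body (76 mm by 85 mm) begins 54 mm behind the grasp point. The pads swing forward as they close: fully open they stand 13 mm farther back than shut.
Start: joints at [1.211, 0.477, 0.022, 1.555, -0.011, 1.109, -0.083], TCP at [0.168, -0.654, 0.231] pointing down, gripper open.
Joint ranges: [-2.96, 2.96], [-0.34, 2.1], [-1.41, 1.46], [0.24, 2.44], [-1.37, 4.51], [0.17, 1.92], [-2.96, 2.96]. Speed limits (rad/s): [2.39, 2.39, 3.14, 3.14, 3.14, 3.14, 3.14].

## Interface

Orientations are given as a rotation vector (axis times angle).
In Python, from bench import status, eyes, r gives the robot as it stands.
- The arm moves only by the shell command python3 -m crank 'ROWS' [OPENING] [FORCE]. ROWS is JSON, a list of rows, each a list of 6 numbers: the shift along the tool's x, y, z normalised to -1 to 1, where 1 is 0.02 m, then the turn, a rotation vector about the tool's x, y, z normalised to -1 to 1, where 1 is 45 degrees. A call has 1 to 12 rows; each row shifts and turns the commanded pose from where the row before left it, along the tool's axes as they then stand; what a row does not reach is not made up. A row lasts 1/10 s, in which the tool goes at most 50 mm and 8.59 degrees, less where a joint would pass 70% of its speed; a pose out of reach is approached as far as the arm can. A call with a number of a shift or a turn outside -1 to 1 is refused whole. A call with a gripper value outside its range is refused whole. OPENING is the opening, from 0 (shut) to 1 (fully open), set as the call begins (- or left out, the last holds). The fingers move at their own pace and stop on an object; FORCE is the grip in N (left out, the last holds). Time passes only in rows, so rows that do not move let the fingers close. It gives the time, the measured TCP pose, the force, the opening and the grip force at its end, in the units of the state.
- status.get_obs(): the state, without advancing time (a new reading comes with each control period).
- eyes.grab_frame(name): name is "side" or "top"; returns a dict with "image" (420x560x3 uint8, red, green, blue), "depth" (420x560 float32, m along the optical axis (not along the pixel's ray), 0 where there is no reading), "fovy" (degrees; the focal length in pixels is half the picture's height over the tangent of half this angle, whatever the lens; pixels are square), "cx", "cy" (the principal point, pixels), "world_to_cam" (4x4, takes a point from world to camera coordinates). Camera axes: x right, y up, looking along -z (the intrinsics and any distortion apply to the point x, -y, -z); pixel columns grow to the right and rows downward; lengths in m; the calibration is good to about 2 mm. A picture is of the moment at which its call begins.
- r.hand_in(): hands the job in; it is judged then, once.
The state is a dict: "clock": time; "joints": joint angles; "qvel": joint speeds; "tau": joint torques, N m; "tcp_pos": TCP position; "orientation": TCP orientation; "contact_force": force on the tool from outside, world axes, zero at the start; "moment": the same for the moment, N m; "grip_width": finger opening in m; "gripper_force": force on a finger pad.
Only numpy, scipy, OpenCV 4.12 (cv2) and the standard library are available. Lean on these libraries where they do the work, as an engineer would, in place of code of your own. Each camera call takes 0.05 s, during which the arm holds its last target. There are 200 camera calls.

## Working session

There is one attempt and no reset: what is moved stays moved. The work goes in short steps, Python scripts to look and compute and a shell command to move; the robot and the scene stay as the last step left them, time stands still between calls to the robot, and variables do not carry over. Pictures are saved under pics/ and viewed, at most 14 in all, crops included, and the job is handed in when it is done.

```bash
ls; mkdir -p pics; python3 - <<'E'
from bench import status, eyes, r
import cv2,numpy as np
print(status.get_obs())
for n in("top","side"):
    f=eyes.grab_frame(n); cv2.imwrite(f"pics/{n}0.png",f["image"][:,:,::-1]); print(n,{k:v for k,v in f.items() if k not in("image","depth")}, (f["depth"]>0).mean())
E
```

```text
pics
{'clock': 0.0, 'joints': array([ 1.21085993,  0.4778147 ,  0.02233009,  1.55647224, -0.01151818,
        1.10930204, -0.08310519]), 'qvel': array([ 0.00117696,  0.00098351, -0.00153809, -0.00083778,  0.00093189,
        0.00310057, -0.00011762]), 'tau': array([ 5.57537132e-04, -5.96438920e+01,  1.60790998e+00, -2.81190044e+01,
        1.24860794e-02,  9.21176921e-03, -4.13003050e-06]), 'tcp_pos': array([ 0.16804256, -0.65312216,  0.23030696]), 'orientation': array([-3.11489616e+00, -3.94334645e-01,  5.53300241e-04]), 'contact_force': array([-1.14580456,  0.23613443, -0.74550402]), 'moment': array([-0.00033045,  0.0180609 ,  0.0244233 ]), 'gripper_force': 0.0, 'grip_width': 0.08537935041204796}
top {'fovy': 50.254794991200775, 'cx': 277.20706268973305, 'cy': 208.71711800918942, 'world_to_cam': array([[-0.0276508 , -0.99961359,  0.00284786, -0.01525461],
       [ 0.98927131, -0.02695565,  0.1435816 , -0.58659459],
       [-0.14344936,  0.00678745,  0.98963438, -1.0151826 ],
       [ 0.        ,  0.        ,  0.        ,  1.        ]])} 0.9960884353741497
side {'fovy': 54.20450698735769, 'cx': 277.92465420619186, 'cy': 213.56923994442099, 'world_to_cam': array([[ 0.98480881, -0.17302399,  0.01463914, -0.58814897],
       [ 0.12263785,  0.75274665,  0.64678623, -0.0935496 ],
       [-0.1229291 , -0.63516547,  0.76253083, -0.8540789 ],
       [ 0.        ,  0.        ,  0.        ,  1.        ]])} 0.9959183673469387
```

View pics/top0.png

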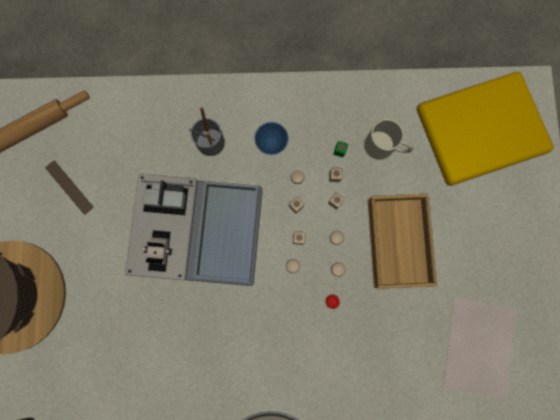

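View pics/side0.png

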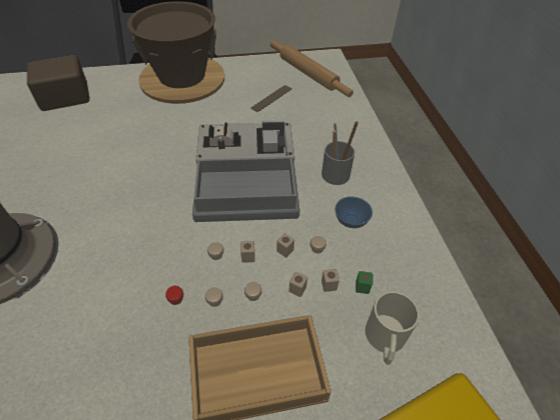

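The top view shows four buff knobs at (297,177), (336,238), (293,266) and (338,269), and four buff posts at (336,174), (296,204), (337,200) and (299,237). The red knob at (333,302) and the green post at (341,149) are look-alikes to leave alone. The machine's pan is at (228,232) and the box at (403,241).

```bash
cat > vis.py <<'E'
from bench import status, eyes, r
import cv2, numpy as np
from scipy.spatial.transform import Rotation as Ro
def cloud(f):
    h,w=f["depth"].shape; F=h/2/np.tan(np.radians(f["fovy"]/2))
    u,v=np.meshgrid(np.arange(w),np.arange(h)); d=f["depth"]
    P=np.stack([(u-f["cx"])/F*d,-(v-f["cy"])/F*d,-d],-1)
    T=np.linalg.inv(f["world_to_cam"]); return P@T[:3,:3].T+T[:3,3]
def rect(P):  # centre, sides and angle of min area rect (world xy)
    (c,s,a)=cv2.minAreaRect((P[:,:2]*1000).astype(np.float32)); return np.array(c)/1000,np.array(s),a
def ware(f,show=True):
    P=cloud(f); z=P[...,2]; hsv=cv2.cvtColor(f["image"],cv2.COLOR_RGB2HSV)
    m=((z>.014)&(z<.2)).astype(np.uint8)
    n,l,st,ce=cv2.connectedComponentsWithStats(m); out=[]
    for i in range(1,n):
        if 20<st[i,4]<900:
            Q=P[l==i]; top=np.percentile(Q[:,2],85); T=Q[Q[:,2]>top-.006]; c,s,a=rect(T)
            h=np.median(hsv[l==i],0)
            out.append((ce[i].round(),st[i,4],T[:,:2].mean(0),top,c,s,a,h))
            if show: print("px",ce[i].round(),"n",st[i,4],"mean",T[:,:2].mean(0).round(4),"top %.3f"%top,"rect",c.round(4),s.round(),"%.0f"%a,"hsv",h)
    return out
def tool(): 
    o=status.get_obs(); R=Ro.from_rotvec(o["orientation"]); return o,R
def to(p,closeyaw=None):
    """rows to point p: total shift in tool axes in units of .02 m; turn about tool z in degrees so the closing line has world angle closeyaw"""
    o,R=tool(); d=R.inv().apply(np.array(p)-o["tcp_pos"])/.02; y=R.apply([0,1,0]); cur=np.degrees(np.arctan2(y[1],y[0]))
    print("clk %.1f"%o["clock"],"tcp",o["tcp_pos"].round(4),"shift units",d.round(2),"close yaw %.1f"%cur,"zaxis",R.apply([0,0,1]).round(3),end=" ")
    if closeyaw is not None: print("turn z deg(tool)",-((closeyaw-cur+90)%180-90),end="")
    print()
E
python3 - <<'E'
from vis import *
f=eyes.grab_frame("top"); ware(f); P=cloud(f)
z=P[...,2]; print("table z",np.median(z[300:400,150:250]), z[300:400,150:250].std())
for name,sl in (("mach",(slice(165,295),slice(115,272))),("crate",(slice(185,295),slice(362,445)))):
    Q=P[sl].reshape(-1,3); Q=Q[(Q[:,2]>.03)]; print(name,rect(Q))
    for lo,hi in((.03,.04),(.045,.055),(.066,.076),(.076,.084),(.085,.11)):
        S=Q[(Q[:,2]>lo)&(Q[:,2]<hi)]; 
        if len(S)>15: print(lo,len(S),rect(S),np.median(S[:,2]))
to([.6,-.1,.1])
E
```

```text
px [207. 134.] n 756 mean [0.7674 0.1305] top 0.102 rect [0.7616 0.1249] [46. 53.] 54 hsv [34. 16. 52.]
px [271. 136.] n 574 mean [ 0.7666 -0.0221] top 0.040 rect [ 0.7601 -0.0223] [80. 82.] 89 hsv [104. 130.  66.]
px [341. 148.] n 161 mean [ 0.7333 -0.1906] top 0.042 rect [ 0.7342 -0.1907] [28. 28.] 72 hsv [ 59. 126.  88.]
px [336. 174.] n 161 mean [ 0.669  -0.1756] top 0.042 rect [ 0.6689 -0.1758] [27. 26.] 87 hsv [ 18.  67. 127.]
px [297. 176.] n 151 mean [ 0.667  -0.0824] top 0.027 rect [ 0.6673 -0.0823] [32. 30.] 65 hsv [ 18.  67. 137.]
px [336. 200.] n 156 mean [ 0.6048 -0.1737] top 0.042 rect [ 0.6051 -0.1741] [27. 28.] 51 hsv [ 18.  65. 133.]
px [296. 204.] n 155 mean [ 0.5975 -0.0777] top 0.042 rect [ 0.5978 -0.0776] [27. 28.] 43 hsv [ 18.  65. 131.]
px [299. 237.] n 151 mean [ 0.5175 -0.0809] top 0.042 rect [ 0.5175 -0.0812] [28. 27.] 80 hsv [ 18.  63. 135.]
px [336. 237.] n 157 mean [ 0.5159 -0.171 ] top 0.027 rect [ 0.5156 -0.1707] [31. 31.] 88 hsv [ 18.  65. 144.]
px [293. 266.] n 157 mean [ 0.4523 -0.0635] top 0.028 rect [ 0.4523 -0.0638] [31. 30.] 88 hsv [ 18.  65. 146
[... 836 characters left out ...]
076 717 (array([0.53653442, 0.15058614]), array([256.05334473, 214.10458374]), 86.74870300292969) 0.07994012789963101
0.085 305 (array([0.55671039, 0.2440248 ]), array([184.54066467,  49.07432556]), 1.841407060623169) 0.09190783375758704
crate (array([ 0.50236139, -0.20837547]), array([216.11497498, 370.40090942]), 0.8544949889183044)
0.03 226 (array([ 0.50480212, -0.32012717]), array([212.4979248 , 132.18400574]), 1.1672662496566772) 0.03490352004326003
0.045 1018 (array([ 0.50402884, -0.32331003]), array([216.15933228, 137.41777039]), 0.9455388188362122) 0.04922700618518394
clk 0.1 tcp [ 0.168  -0.6533  0.2306] shift units [ 27.81 -21.4    6.55] close yaw -75.6 zaxis [-0.     0.001 -1.   ]
```

```bash
python3 -m crank '[[0,0,1,0,0,0.16],[0,0,1,0,0,0.16],[1,-0.95,0.3,0,0,0],[1,-0.95,0.3,0,0,0],[1,-0.95,0.3,0,0,0],[1,-0.95,0.3,0,0,0],[1,-0.95,0.3,0,0,0],[1,-0.95,0.3,0,0,0],[1,-0.95,0.3,0,0,0],[1,-0.95,0.3,0,0,0],[1,-0.95,0.3,0,0,0],[1,-0.95,0.3,0,0,0]]' 0.8 40
python3 -m crank '[[1,-0.95,0,0,0,0],[1,-0.95,0,0,0,0],[1,-0.95,0,0,0,0],[1,-0.95,0,0,0,0],[1,-0.95,0,0,0,0],[1,-0.95,0,0,0,0],[1,-0.95,0,0,0,0],[1,-0.95,0,0,0,0],[1,-0.95,0,0,0,0],[1,-0.95,0,0,0,0],[1,-0.95,0,0,0,0],[1,-0.95,0,0,0,0]]'
python3 - <<'E'
from vis import *
to([.669,-.1757,.010],87)
f=eyes.grab_frame("top"); P=cloud(f); Q=P[165:295,115:272].reshape(-1,3)
a=np.radians(-6.65); R2=np.array([[np.cos(a),np.sin(a)],[-np.sin(a),np.cos(a)]])
M=Q[:,:2]@R2.T; z=Q[:,2]
def ext(m,n):
    if m.sum(): print(n,m.sum(),"mx",np.percentile(M[m,0],[1,99]).round(4),"my",np.percentile(M[m,1],[1,99]).round(4))
ok=(z>.03)&(z<.12); ext(ok,"all"); y=M[:,1]; print("pan centre in rotated frame below; rim:")
ext((z>.068)&(z<.075),"rim"); ext((z>.033)&(z<.037),"floor"); ext((abs(z-.05)<.002),"housing")
ext((abs(z-.08)<.003)&(M[:,0]>.53),"head"); ext((z>.1)&(M[:,0]>.5),"bridge"); ext((z>.06)&(M[:,0]<.5)&(y>.2),"wheel"); ext((z>.085)&(M[:,0]<.5)&(y>.2),"wheel hi")
E
```

```text
clock: 1.35
tcp_pos: [0.3687, -0.4627, 0.1309]
orientation: [-3.141, -0.001, 0.0]
contact_force: [0.6, -0.3, 0.6]
grip_width: 0.0685
gripper_force: 0.0
clock: 2.55
tcp_pos: [0.6085, -0.2346, 0.131]
orientation: [-3.141, -0.001, 0.001]
contact_force: [0.3, -0.5, 1.3]
grip_width: 0.0682
gripper_force: 0.0
clk 2.5 tcp [ 0.6085 -0.2346  0.131 ] shift units [ 3.03 -2.94  6.05] close yaw -90.0 zaxis [-0.001  0.    -1.   ] turn z deg(tool) 3.029343279843772
all 12051 mx [0.4056 0.6359] my [0.0849 0.3694]
pan centre in rotated frame below; rim:
rim 812 mx [0.4121 0.6315] my [0.0851 0.3275]
floor 3038 mx [0.4176 0.6251] my [0.0932 0.2331]
housing 3049 mx [0.4041 0.6383] my [0.2048 0.3711]
head 474 mx [0.5655 0.6011] my [0.2551 0.3428]
bridge 78 mx [0.5662 0.6185] my [0.2962 0.3031]
wheel 715 mx [0.4154 0.4992] my [0.2047 0.3255]
wheel hi 189 mx [0.4344 0.48  ] my [0.2807 0.3168]
```

```bash
python3 -m crank '[[1,-1,0,0,0,0.06],[1,-1,0,0,0,0],[1,-0.94,0,0,0,0],[0,0,1,0,0,0],[0,0,1,0,0,0],[0,0,1,0,0,0],[0,0,1,0,0,0],[0,0,1,0,0,0],[0,0,0.5,0,0,0],[0,0,0.5,0,0,0],[0,0,0,0,0,0]]' 0.8 40
python3 -m crank '[[0,0,0,0,0,0],[0,0,0,0,0,0],[0,0,0,0,0,0],[0,0,0,0,0,0],[0,0,0,0,0,0]]' 0 40
```

```text
clock: 3.7
tcp_pos: [0.669, -0.1785, 0.0101]
orientation: [-3.14, 0.073, 0.003]
contact_force: [0.0, 0.8, 0.4]
grip_width: 0.0684
gripper_force: 0.0
clock: 4.2
tcp_pos: [0.6707, -0.1788, 0.0125]
orientation: [3.14, -0.073, 0.003]
contact_force: [0.5, 0.2, 5.3]
grip_width: 0.0273
gripper_force: 40.7
```

```bash
python3 -m crank '[[0,0,-1,0,0,-0.06],[0,0,-1,0,0,0],[0,0,-1,0,0,0],[-0.6,1,-0.65,0,0,0],[-0.7,1,0,0,0,0],[-0.7,1,0,0,0,0],[-0.7,1,0,0,0,0],[-0.7,1,0,0,0,0],[-0.7,1,0,0,0,0],[-0.75,1,0,0,0,0],[0,0.1,0,0,0,0]]'
python3 -m crank '[[0,0,0.5,0,0,0],[0,0,1,0,0,0],[0,0,1,0,0,0],[0,0,0.65,0,0,0],[0,0,0,0,0,0]]'
python3 -m crank '[[0,0,0,0,0,0],[0,0,0,0,0,0],[0,0,-1,0,0,0],[0,0,-1,0,0,0],[0,0,-1,0,0,0]]' 0.55
python3 - <<'E'
from vis import *
to([.6048,-.1737,.010],51)
E
```

```text
clock: 5.3
tcp_pos: [0.5692, -0.3251, 0.084]
orientation: [3.139, -0.009, -0.004]
contact_force: [-0.5, -0.7, -1.1]
grip_width: 0.0272
gripper_force: 40.1
clock: 5.8
tcp_pos: [0.5736, -0.3187, 0.0201]
orientation: [-3.14, -0.004, 0.001]
contact_force: [0.4, -0.4, -0.4]
grip_width: 0.0276
gripper_force: 42.0
clock: 6.3
tcp_pos: [0.5729, -0.3204, 0.0819]
orientation: [-3.141, -0.001, 0.0]
contact_force: [-0.3, 0.1, 0.5]
grip_width: 0.0471
gripper_force: 0.0
clk 6.3 tcp [ 0.5729 -0.3204  0.0819] shift units [ 1.6  -7.33  3.6 ] close yaw -90.0 zaxis [-0.  0. -1.] turn z deg(tool) 39.04357797484272
```

```bash
python3 -m crank '[[0.2,-1,0,0,0,0],[0.2,-1,0,0,0,0],[0.2,-1,0,0,0,0],[0.2,-1,0,0,0,0],[0.2,-1,0,0,0,0],[0.3,-1,0,0,0,0],[0.3,-1,0,0,0,0],[0,-0.33,0,0,0,0],[0,0,0,0,0,0.174],[0,0,0,0,0,0.174],[0,0,0,0,0,0.174],[0,0,0,0,0,0.174]]' 0.8
python3 -m crank '[[0,0,0,0,0,0.174],[0,0,0,0,0,0],[0,0,0,0,0,0]]'
python3 - <<'E'
from vis import *
to([.6048,-.1737,.010],51)
f=eyes.grab_frame("top"); ware(f); cv2.imwrite("pics/t1.png",cv2.resize(f["image"][130:330,260:460,::-1],(600,600)))
E
```

```text
clock: 7.5
tcp_pos: [0.6044, -0.175, 0.0814]
orientation: [3.022, -0.857, 0.0]
contact_force: [0.1, -0.1, 0.3]
grip_width: 0.0684
gripper_force: 0.0
clock: 7.8
tcp_pos: [0.6045, -0.1745, 0.0813]
orientation: [2.961, -1.047, 0.0]
contact_force: [-0.4, -0.4, 0.1]
grip_width: 0.0685
gripper_force: 0.0
clk 7.8 tcp [ 0.6045 -0.1745  0.0813] shift units [-0.02 -0.04  3.57] close yaw -128.9 zaxis [-0.    -0.001 -1.   ] turn z deg(tool) 0.06461916612579444
px [207. 134.] n 756 mean [0.7674 0.1305] top 0.101 rect [0.7617 0.1248] [45. 52.] 55 hsv [34. 15. 61.]
px [389. 127.] n 393 mean [ 0.7677 -0.2977] top 0.089 rect [ 0.7637 -0.2926] [74. 40.] 81 hsv [25. 42. 81.]
px [271. 136.] n 564 mean [ 0.7649 -0.0231] top 0.040 rect [ 0.7606 -0.0224] [80. 82.] 89 hsv [104. 129.  76.]
px [337. 147.] n 54 mean [ 0.7363 -0.1817] top 0.042 rect [ 0.7365 -0.1816] [ 8. 26.] 73 hsv [ 63.  162.5  92.5]
px [409. 147.] n 55 mean [ 0.7243 -0.343 ] top 0.076 rect [ 0.7253 -0.3424] [17.  9.] 69 hsv [ 25.  42. 131.]
px [325. 177.] n 272 mean [ 0.6387 -0.1308] top 0.193 rect [ 0.6389 -0.1339] [32. 27.] 57 hsv [32.5 21.  51. ]
px [297. 176.] n 152 mean [ 0.667  -0.0823] top 0.028 rect [ 0.6676 -0.0817] [32. 32.] 40 hsv [ 18.   66.  154.5]
px [333. 202.] n 70 mean [ 0.6022 -0.1661] top 0.040 rect [ 0.6023 -0.1678] [23. 16.] 47 hsv [ 18.   66.  123.5]
px [296. 204.] n 156 mean [ 0.5977 -0.0777] top 0.042 rect [ 0.5978 -0.0775] [27. 28.] 43 hsv [ 18.  65. 150.]
px [299. 237.] n 150 mean [ 0.5176 -0.0811] top 0.042 rect [ 0.5176 -0.081 ] [27. 27.] 81 hsv [ 18.  62. 153.]
px [332. 237.] n 44 mean [ 0.5185 -0.1608] top 0.027 rect [ 0.5187 -0.1598] [ 9. 27.] 81 hsv [ 18.   65.  132.5]
px [293. 266.] n 158 mean [ 0.4521 -0.0642] top 0.027 rect [ 0.4523 -0.0639] [31. 30.] 88 hsv [ 18.  64. 165.]
px [ 27. 419.] n 25 mean [0.1278 0.5445] top 0.027 rect [0.1278 0.5464] [18.  3.] 88 hsv [21. 49. 60.]
```

View pics/t1.png

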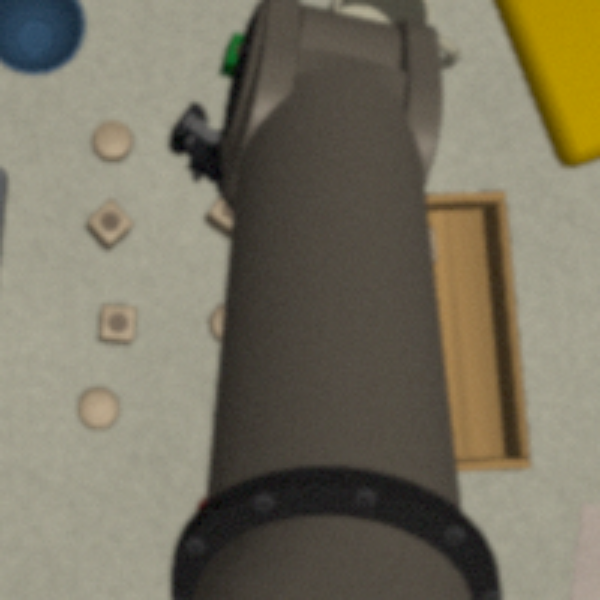

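The arm covers much of the scene. The left column of ware is unchanged, with a knob at (112,140), posts at (110,223) and (118,323), and a knob at (98,408) in the crop. The gripper is over the second post, so I'll descend.

```bash
python3 -m crank '[[0,0,1,0,0,0],[0,0,1,0,0,0],[0,0,1,0,0,0],[0,0,0.55,0,0,0],[0,0,0,0,0,0]]' 0.8 40
python3 -m crank '[[0,0,0,0,0,0],[0,0,0,0,0,0],[0,0,0,0,0,0],[0,0,0,0,0,0],[0,0,0,0,0,0]]' 0
python3 -m crank '[[0,0,-1,0,0,0],[0,0,-1,0,0,0],[0,0,-1,0,0,0],[0,0,-0.6,0,0,-0.174],[0,0,0,0,0,-0.174],[0,0,0,0,0,-0.174],[0,0,0,0,0,-0.174],[0,0,0,0,0,-0.174]]'
python3 - <<'E'
from vis import *
to([.527,-.3222,.0225],90)
E
```

```text
clock: 8.35
tcp_pos: [0.6035, -0.1739, 0.0088]
orientation: [2.961, -1.05, -0.005]
contact_force: [0.1, 0.8, -0.2]
grip_width: 0.0686
gripper_force: 0.0
clock: 8.85
tcp_pos: [0.6057, -0.1744, 0.0115]
orientation: [-2.96, 1.052, -0.003]
contact_force: [-0.1, 0.4, 6.7]
grip_width: 0.0275
gripper_force: 40.3
clock: 9.65
tcp_pos: [0.6045, -0.174, 0.0824]
orientation: [3.141, 0.01, -0.0]
contact_force: [-1.0, -0.5, -0.6]
grip_width: 0.0274
gripper_force: 39.5
clk 9.7 tcp [ 0.6045 -0.174   0.0824] shift units [-3.92  7.38  3.  ] close yaw -89.6 zaxis [-0. -0. -1.] turn z deg(tool) 0.35401989862725713
```

```bash
python3 -m crank '[[-0.5,1,0,0,0,0],[-0.5,1,0,0,0,0],[-0.5,1,0,0,0,0],[-0.5,1,0,0,0,0],[-0.6,1,0,0,0,0],[-0.6,1,0,0,0,0],[-0.7,1,0,0,0,0],[0,0.38,0,0,0,0],[0,0,0.5,0,0,0],[0,0,1,0,0,0],[0,0,1,0,0,0],[0,0,0.5,0,0,0]]'
python3 -m crank '[[0,0,0,0,0,0]]'
python3 -m crank '[[0,0,0,0,0,0],[0,0,0,0,0,0],[0,0,-1,0,0,0],[0,0,-1,0,0,0],[0,0,-1,0,0,0]]' 0.55
python3 -m crank '[[0.3,-1,0,0,0,0],[0.3,-1,0,0,0,0],[0.3,-1,0,0,0,0],[0.3,-1,0,0,0,0],[0.3,-1,0,0,0,0],[0.3,-1,0,0,0,0],[0.3,-1,0,0,0,0],[0.3,-1,0,0,0,0],[0.3,-1,0,0,0,0],[0.3,-1,0,0,0,0],[0.3,-1,0,0,0,0],[0.2,-1,0,0,0,0]]' 0.8
python3 -m crank '[[0,-0.2,0,0,0,0.174],[0,0,0,0,0,0.174],[0,0,0,0,0,0.174],[0,0,0,0,0,0.174],[0,0,0,0,0,0.174],[0,0,0,0,0,0.174],[0,0,0,0,0,0]]'
python3 - <<'E'
from vis import *
to([.5977,-.0777,.010],43)
f=eyes.grab_frame("side"); cv2.imwrite("pics/s1.png",f["image"][:,:,::-1])
E
```

```text
clock: 10.85
tcp_pos: [0.527, -0.319, 0.02]
orientation: [-3.139, -0.005, 0.003]
contact_force: [-0.6, 0.6, -0.6]
grip_width: 0.0277
gripper_force: 39.6
clock: 10.95
tcp_pos: [0.5273, -0.3196, 0.0208]
orientation: [-3.14, -0.004, 0.002]
contact_force: [0.5, -0.1, 0.0]
grip_width: 0.0267
gripper_force: 39.7
clock: 11.45
tcp_pos: [0.5271, -0.3217, 0.0836]
orientation: [3.141, 0.001, 0.001]
contact_force: [-0.0, -0.6, 0.0]
grip_width: 0.047
gripper_force: 0.0
clock: 12.65
tcp_pos: [0.5975, -0.0807, 0.0831]
orientation: [3.142, 0.001, 0.003]
contact_force: [0.2, 0.1, -1.0]
grip_width: 0.0683
gripper_force: 0.0
clock: 13.35
tcp_pos: [0.5971, -0.0773, 0.0829]
orientation: [-2.881, 1.253, -0.002]
contact_force: [0.4, -0.3, -0.1]
grip_width: 0.0682
gripper_force: 0.0
clk 13.3 tcp [ 0.5971 -0.0773  0.0829] shift units [ 0.03 -0.01  3.65] close yaw -137.0 zaxis [ 0.001 -0.    -1.   ] turn z deg(tool) 0.0012949287656738306
```

View pics/s1.png

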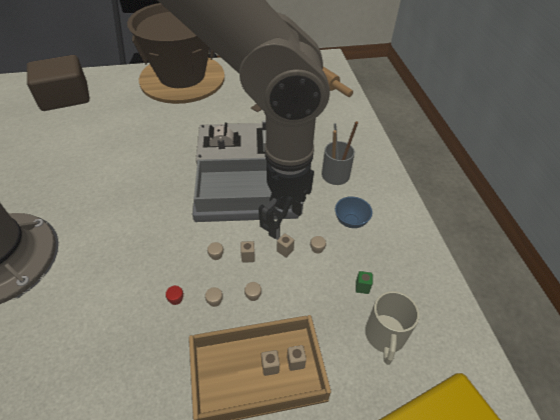

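The side view shows two posts standing in the box at (270,362) and (297,357). The gripper is over the post at (286,244) and the rest is undisturbed.

```bash
python3 -m crank '[[0,0,1,0,0,0],[0,0,1,0,0,0],[0,0,1,0,0,0],[0,0,0.6,0,0,0],[0,0,0,0,0,0]]' 0.8 40
python3 -m crank '[[0,0,0,0,0,0],[0,0,0,0,0,0],[0,0,0,0,0,0],[0,0,0,0,0,0],[0,0,0,0,0,0]]' 0
python3 -m crank '[[0,0,-1,0,0,0],[0,0,-1,0,0,0],[0,0,-1,0,0,0],[0,0,-0.6,0,0,-0.174],[0,0,0,0,0,-0.174],[0,0,0,0,0,-0.174],[0,0,0,0,0,-0.174],[0,0,0,0,0,-0.174],[0,0,0,0,0,-0.174],[0,0,0,0,0,0]]'
python3 - <<'E'
from vis import *
to([.481,-.323,.0225],90)
E
```

```text
clock: 13.9
tcp_pos: [0.5956, -0.0775, 0.0089]
orientation: [2.882, -1.249, -0.004]
contact_force: [-0.2, -0.4, 0.1]
grip_width: 0.0682
gripper_force: 0.0
clock: 14.4
tcp_pos: [0.5977, -0.0778, 0.0115]
orientation: [-2.881, 1.251, -0.003]
contact_force: [-1.7, 0.3, 6.1]
grip_width: 0.0278
gripper_force: 40.2
clock: 15.4
tcp_pos: [0.5965, -0.0779, 0.0824]
orientation: [-3.141, -0.002, 0.0]
contact_force: [0.4, -0.6, -0.9]
grip_width: 0.0277
gripper_force: 44.7
clk 15.4 tcp [ 0.5965 -0.0779  0.0824] shift units [-5.79 12.25  2.99] close yaw -89.9 zaxis [-0.  0. -1.] turn z deg(tool) 0.08119188666273658
```

```bash
python3 -m crank '[[-0.5,1,0,0,0,0],[-0.5,1,0,0,0,0],[-0.5,1,0,0,0,0],[-0.5,1,0,0,0,0],[-0.5,1,0,0,0,0],[-0.5,1,0,0,0,0],[-0.5,1,0,0,0,0],[-0.5,1,0,0,0,0],[-0.5,1,0,0,0,0],[-0.5,1,0,0,0,0],[-0.4,1,0,0,0,0],[-0.4,1,0,0,0,0]]'
python3 -m crank '[[0,0.25,0,0,0,0],[0,0,0.5,0,0,0],[0,0,1,0,0,0],[0,0,1,0,0,0],[0,0,0.5,0,0,0],[0,0,0,0,0,0]]'
python3 -m crank '[[0,0,0,0,0,0],[0,0,0,0,0,0],[0,0,-1,0,0,0],[0,0,-1,0,0,0],[0,0,-1,0,0,0]]' 0.55
python3 -m crank '[[0.2,-1,0,0,0,0],[0.2,-1,0,0,0,0],[0.2,-1,0,0,0,0],[0.2,-1,0,0,0,0],[0.2,-1,0,0,0,0],[0.2,-1,0,0,0,0],[0.2,-1,0,0,0,0],[0.2,-1,0,0,0,0],[0.2,-1,0,0,0,0],[0.03,-1,0,0,0,0],[0,-1,0,0,0,0],[0,-1,0,0,0,0]]' 0.8
python3 -m crank '[[0,-0.1,0,0,0,0.18],[0,0,0,0,0,0],[0,0,0,0,0,0]]'
python3 - <<'E'
from vis import *
to([.5176,-.081,.010],81)
f=eyes.grab_frame("side"); ware(f)
E
```

```text
clock: 16.6
tcp_pos: [0.4803, -0.3185, 0.0824]
orientation: [3.142, -0.006, 0.0]
contact_force: [0.9, -0.0, -0.8]
grip_width: 0.0275
gripper_force: 44.7
clock: 17.2
tcp_pos: [0.4808, -0.321, 0.0209]
orientation: [-3.14, -0.002, 0.003]
contact_force: [-0.5, -0.5, 0.3]
grip_width: 0.0271
gripper_force: 44.6
clock: 17.7
tcp_pos: [0.4811, -0.3228, 0.0838]
orientation: [3.141, 0.0, 0.001]
contact_force: [-0.0, -0.5, -0.3]
grip_width: 0.047
gripper_force: 0.0
clock: 18.9
tcp_pos: [0.5178, -0.0819, 0.0832]
orientation: [3.141, 0.0, 0.003]
contact_force: [0.3, 0.1, 0.5]
grip_width: 0.0685
gripper_force: 0.0
clock: 19.2
tcp_pos: [0.5176, -0.0811, 0.0829]
orientation: [3.134, -0.216, 0.002]
contact_force: [0.3, 0.3, 0.1]
grip_width: 0.0681
gripper_force: 0.0
clk 19.2 tcp [ 0.5176 -0.0811  0.0829] shift units [-0.   -0.    3.64] close yaw -97.9 zaxis [ 0.001 -0.001 -1.   ] turn z deg(tool) 1.0966628652810755
px [353. 210.] n 674 mean [ 0.7622 -0.018 ] top 0.039 rect [ 0.7603 -0.0225] [82. 82.] 88 hsv [104.  73.  83.]
px [317. 243.] n 194 mean [ 0.6662 -0.0853] top 0.026 rect [ 0.667  -0.0838] [
[... 217 characters left out ...]
23] [28. 26.] 69 hsv [59. 86. 91.]
px [252. 290.] n 243 mean [ 0.5157 -0.1744] top 0.026 rect [ 0.5155 -0.1731] [32. 32.] 53 hsv [ 18.  61. 144.]
px [173. 294.] n 249 mean [ 0.3671 -0.1576] top 0.027 rect [ 0.3668 -0.1566] [32. 31.] 59 hsv [  2. 180. 138.]
px [213. 296.] n 247 mean [ 0.4411 -0.1738] top 0.026 rect [ 0.4409 -0.1729] [31. 31.] 54 hsv [ 18.  62. 144.]
px [296. 357.] n 399 mean [ 0.5708 -0.3207] top 0.048 rect [ 0.5711 -0.32  ] [28. 28.] 0 hsv [ 18.  64. 112.]
px [270. 362.] n 386 mean [ 0.5259 -0.3215] top 0.048 rect [ 0.5261 -0.3205] [28. 28.] 0 hsv [ 18.  65. 117.]
px [243. 367.] n 398 mean [ 0.4807 -0.3229] top 0.049 rect [ 0.4807 -0.3218] [28. 28.] 2 hsv [ 17.   65.  122.5]
```

```bash
python3 -m crank '[[0,0,1,0,0,0],[0,0,1,0,0,0],[0,0,1,0,0,0],[0,0,0.6,0,0,0],[0,0,0,0,0,0]]' 0.8 40
python3 -m crank '[[0,0,0,0,0,0],[0,0,0,0,0,0],[0,0,0,0,0,0],[0,0,0,0,0,0],[0,0,0,0,0,0]]' 0
python3 -m crank '[[0,0,-1,0,0,0],[0,0,-1,0,0,0],[0,0,-1,0,0,0],[0,0,-0.6,0,0,-0.18],[0,0,0,0,0,0]]'
python3 -m crank '[[-0.35,1,0,0,0,0],[-0.35,1,0,0,0,0],[-0.35,1,0,0,0,0],[-0.35,1,0,0,0,0],[-0.35,1,0,0,0,0],[-0.35,1,0,0,0,0],[-0.35,1,0,0,0,0],[-0.35,1,0,0,0,0],[-0.35,1,0,0,0,0],[-0.35,1,0,0,0,0],[-0.35,1,0,0,0,0],[-0.28,1,0,0,0,0]]'
python3 -m crank '[[0,0.15,0,0,0,0],[0,0,0.5,0,0,0],[0,0,1,0,0,0],[0,0,1,0,0,0],[0,0,0.5,0,0,0],[0,0,0,0,0,0]]'
python3 -m crank '[[0,0,0,0,0,0],[0,0,0,0,0,0],[0,0,-1,0,0,0],[0,0,-1,0,0,0],[0,0,-1,0,0,0]]' 0.55
python3 -m crank '[[0,-1,0,0,0,0],[0,-1,0,0,0,0],[0,-1,0,0,0,0],[0,-1,0,0,0,0],[0,-1,0,0,0,0],[0.1,-1,0,0,0,0],[0.1,-1,0,0,0,0],[0.1,-0.6,0,0,0,0],[0,0,0,0,0,0]]' 0.8
python3 - <<'E'
from vis import *
to([.441,-.172,.003],90)
f=eyes.grab_frame("side"); ware(f)
E
```

```text
clock: 19.75
tcp_pos: [0.5162, -0.0811, 0.009]
orientation: [3.134, -0.221, -0.004]
contact_force: [-0.2, 0.2, 0.5]
grip_width: 0.068
gripper_force: 0.0
clock: 20.25
tcp_pos: [0.5182, -0.0808, 0.0114]
orientation: [3.134, -0.221, 0.003]
contact_force: [-0.9, -0.0, 6.7]
grip_width: 0.0274
gripper_force: 39.4
clock: 20.75
tcp_pos: [0.5186, -0.0808, 0.0841]
orientation: [3.141, 0.003, 0.006]
contact_force: [-0.7, -0.5, -0.5]
grip_width: 0.0276
gripper_force: 39.0
clock: 21.95
tcp_pos: [0.4338, -0.3212, 0.0814]
orientation: [-3.141, 0.005, 0.002]
contact_force: [0.7, -0.0, -0.4]
grip_width: 0.0275
gripper_force: 39.0
clock: 22.55
tcp_pos: [0.4345, -0.322, 0.0207]
orientation: [-3.14, -0.002, 0.003]
contact_force: [0.2, -0.3, -1.0]
grip_width: 0.0275
gripper_force: 39.6
clock: 23.05
tcp_pos: [0.435, -0.3239, 0.0837]
orientation: [3.141, 0.0, 0.001]
contact_force: [-0.2, 0.8, 0.5]
grip_width: 0.0469
gripper_force: 0.0
clock: 23.95
tcp_pos: [0.4415, -0.1703, 0.0829]
orientation: [-3.141, -0.005, -0.002]
contact_force: [0.4, -0.1, 0.1]
grip_width: 0.0684
gripper_force: 0.0
clk 23.9 tcp [ 0.4
[... 435 characters left out ...]
30. 26.] 72 hsv [59. 86. 97.]
px [252. 290.] n 239 mean [ 0.5159 -0.1743] top 0.026 rect [ 0.5157 -0.1732] [31. 31.] 81 hsv [ 18.  62. 152.]
px [174. 294.] n 250 mean [ 0.3671 -0.1574] top 0.026 rect [ 0.3673 -0.1563] [32. 32.] 72 hsv [  2. 182. 146.]
px [296. 357.] n 397 mean [ 0.5707 -0.3206] top 0.048 rect [ 0.571  -0.3196] [28. 28.] 1 hsv [ 18.  64. 118.]
px [270. 362.] n 390 mean [ 0.5259 -0.3215] top 0.048 rect [ 0.526  -0.3206] [28. 28.] 89 hsv [ 18.   65.  123.5]
px [243. 367.] n 398 mean [ 0.4807 -0.323 ] top 0.049 rect [ 0.4809 -0.3219] [28. 28.] 88 hsv [ 18.   65.  129.5]
px [215. 373.] n 415 mean [ 0.4345 -0.3241] top 0.049 rect [ 0.4348 -0.3232] [29. 27.] 87 hsv [ 18.  64. 125.]
```

```bash
python3 -m crank '[[0,0,1,0,0,0],[0,0,1,0,0,0],[0,0,1,0,0,0],[0,0,0.9,0,0,0],[0,0,0,0,0,0]]' 0.8 40
python3 -m crank '[[0,0,0,0,0,0],[0,0,0,0,0,0],[0,0,0,0,0,0],[0,0,0,0,0,0],[0,0,0,0,0,0]]' 0
python3 -m crank '[[0,0,-1,0,0,0],[0,0,-1,0,0,0],[0,0,-1,0,0,0],[0,0,-1,0,0,0],[0,0,-1,0,0,0],[0,0,-0.7,0,0,0],[0,0,0,0,0,0]]'
python3 - <<'E'
from vis import *
to([.460,.095,.048],90)
f=eyes.grab_frame("side"); ware(f); cv2.imwrite("pics/s2.png",cv2.resize(f["image"][120:330,130:410,::-1],(800,600)))
E
```

```text
clock: 24.5
tcp_pos: [0.4391, -0.1727, 0.0027]
orientation: [-3.141, 0.002, 0.006]
contact_force: [-0.3, 0.1, 0.8]
grip_width: 0.0682
gripper_force: 0.0
clock: 25.0
tcp_pos: [0.4414, -0.1724, 0.0054]
orientation: [3.141, 0.0, 0.003]
contact_force: [-2.2, -0.4, 6.5]
grip_width: 0.0326
gripper_force: 39.6
clock: 25.7
tcp_pos: [0.4422, -0.1722, 0.1205]
orientation: [3.14, 0.001, 0.007]
contact_force: [0.7, -0.2, -0.7]
grip_width: 0.0327
gripper_force: 39.9
clk 25.7 tcp [ 0.4422 -0.1722  0.1205] shift units [  0.88 -13.36   3.61] close yaw -90.0 zaxis [ 0.005 -0.001 -1.   ] turn z deg(tool) 0.01878690206279998
px [353. 210.] n 659 mean [ 0.7623 -0.0187] top 0.039 rect [ 0.7597 -0.0226] [82. 82.] 21 hsv [104.  72.  88.]
px [317. 243.] n 196 mean [ 0.6665 -0.0852] top 0.026 rect [ 0.6665 -0.0843] [32. 31.] 89 hsv [ 18.  60. 151.]
px [212. 260.] n 375 mean [ 0.4487 -0.2076] top 0.191 rect [ 0.4494 -0.2099] [53. 21.] 69 hsv [20. 27. 68.]
px [195. 256.] n 43 mean [ 0.4289 -0.1962] top 0.196 rect [ 0.4292 -0.1955] [7. 7.] 79 hsv [25. 17. 48.]
px [364. 281.] n 283 mean [ 0.7323 -0.193 ] top 0.040 rect [ 0.7327 -0.1921] [30. 25.] 73 hsv [59. 86. 97.]
px [252. 290.] n 238 mean [ 0.5159 -0.1742] top 0.026 rect [ 0.5164 -0.1732] [31. 32.] 42 hsv [ 18.  61. 152.]
px [173. 294.] n 250 mean [ 0.3673 -0.1575] top 0.027 rect [ 0.3665 -0.1566] [31. 32.] 74 hsv [  2. 181. 146.]
px [296. 357.] n 399 mean [ 0.5708 -0.3208] top 0.048 rect [ 0.5711 -0.3199] [28. 28.] 1 hsv [ 18.  64. 118.]
px [270. 362.] n 394 mean [ 0.5258 -0.3215] top 0.049 rect [ 0.526  -0.3204] [28. 28.] 88 hsv [ 18.  65. 122.]
px [243. 367.] n 394 mean [ 0.4808 -0.3231] top 0.049 rect [ 0.4808 -0.3219] [28. 29.] 2 hsv [ 18.  64. 129.]
px [215. 373.] n 421 mean [ 0.4344 -0.324 ] top 0.048 rect [ 0.4346 -0.3228] [29. 27.] 88 hsv [ 18.  64. 122.]
```

View pics/s2.png

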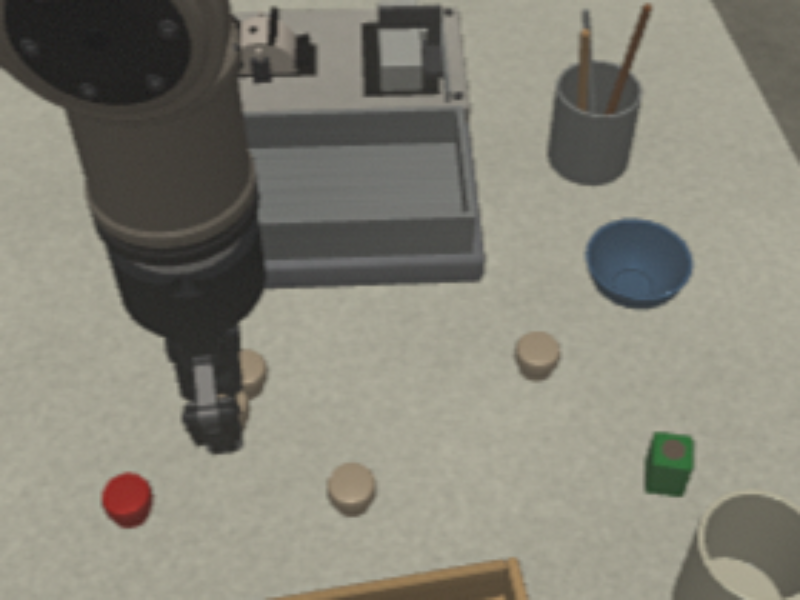

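The knob is held (width 32.7 mm), with its rim visible at (243,405) in the crop. The other knobs stand at (248,372), (351,488) and (538,355).

```bash
python3 -m crank '[[0.1,-1,0,0,0,0],[0.1,-1,0,0,0,0],[0.1,-1,0,0,0,0],[0.1,-1,0,0,0,0],[0.1,-1,0,0,0,0],[0.1,-1,0,0,0,0],[0.1,-1,0,0,0,0],[0.1,-1,0,0,0,0],[0.1,-1,0,0,0,0],[0,-1,0,0,0,0],[0,-1,0,0,0,0],[0,-1,0,0,0,0]]'
python3 -m crank '[[0,-1,0,0,0,0],[0,-0.35,0,0,0,0],[0,0,0,0,0,0],[0,0,0.9,0,0,0],[0,0,1,0,0,0],[0,0,1,0,0,0],[0,0,0.5,0,0,0],[0,0,0.45,0,0,0],[0,0,0,0,0,0]]'
python3 -m crank '[[0,0,0,0,0,0],[0,0,0,0,0,0],[0,0,-1,0,0,0],[0,0,-1,0,0,0],[0,0,-1,0,0,0],[0,0,-1,0,0,0]]' 0.6
python3 -m crank '[[0,1,0,0,0,0],[0,1,0,0,0,0],[0,1,0,0,0,0],[-0.1,1,0,0,0,0],[-0.1,1,0,0,0,0],[-0.1,1,0,0,0,0],[-0.1,1,0,0,0,0],[0,1,0.5,0,0,0],[0,0,0.5,0,0,0],[0,0,0,0,0,0]]' 0.8
python3 - <<'E'
from vis import *
to([.4523,-.065,.005],90)
f=eyes.grab_frame("side"); ware(f)
E
```

```text
clock: 26.95
tcp_pos: [0.4579, 0.069, 0.1173]
orientation: [3.141, 0.001, -0.002]
contact_force: [-0.4, 0.1, -0.5]
grip_width: 0.0325
gripper_force: 39.9
clock: 27.85
tcp_pos: [0.4582, 0.0946, 0.0406]
orientation: [3.141, -0.0, -0.002]
contact_force: [-0.7, -0.3, -0.5]
grip_width: 0.0327
gripper_force: 41.3
clock: 28.45
tcp_pos: [0.4588, 0.0953, 0.1228]
orientation: [-3.141, -0.001, -0.002]
contact_force: [-0.2, -0.4, 0.6]
grip_width: 0.0512
gripper_force: 0.0
clock: 29.45
tcp_pos: [0.4499, -0.0646, 0.1007]
orientation: [-3.141, 0.001, 0.002]
contact_force: [-0.3, 0.5, -0.4]
grip_width: 0.0683
gripper_force: 0.0
clk 29.4 tcp [ 0.4499 -0.0646  0.1007] shift units [0.12 0.02 4.78] close yaw -90.0 zaxis [-0.001  0.    -1.   ] turn z deg(tool) -0.018966054216491557
px [196.  15.] n 753 mean [0.4722 0.646 ] top 0.199 rect [0.4712 0.6345] [ 81. 221.] 27 hsv [16. 68. 75.]
px [213.  39.] n 58 mean [0.5134 0.5957] top 0.156 rect [0.5132 0.5953] [29.  6.] 86 hsv [16.  54.5 54.5]
px [220.  71.] n 100 mean [0.5185 0.6097] top 0.030 rect [0.5195 0.6095] [ 19. 128.] 6 hsv [ 17. 111. 142.]
px [353.
[... 505 characters left out ...]
918] [28. 27.] 72 hsv [59. 87. 91.]
px [252. 290.] n 240 mean [ 0.5157 -0.1742] top 0.026 rect [ 0.5157 -0.1733] [32. 31.] 82 hsv [ 18.  62. 143.]
px [174. 294.] n 250 mean [ 0.3672 -0.1578] top 0.026 rect [ 0.367  -0.1565] [33. 32.] 90 hsv [  2. 180. 138.]
px [296. 357.] n 406 mean [ 0.5707 -0.3207] top 0.048 rect [ 0.5711 -0.3201] [28. 29.] 0 hsv [ 18.  64. 110.]
px [270. 362.] n 391 mean [ 0.5259 -0.3217] top 0.048 rect [ 0.526 -0.321] [28. 28.] 88 hsv [ 18.  65. 116.]
px [243. 367.] n 395 mean [ 0.4808 -0.3228] top 0.048 rect [ 0.4808 -0.322 ] [28. 28.] 0 hsv [ 18.  65. 122.]
px [215. 373.] n 422 mean [ 0.4344 -0.324 ] top 0.049 rect [ 0.4347 -0.3233] [28. 27.] 88 hsv [ 18.   64.  114.5]
```

```bash
python3 -m crank '[[0.12,0,0,0,0,0],[0,0,1,0,0,0],[0,0,1,0,0,0],[0,0,1,0,0,0],[0,0,1,0,0,0],[0,0,0.75,0,0,0],[0,0,0,0,0,0]]' 0.8 40
python3 -m crank '[[0,0,0,0,0,0],[0,0,0,0,0,0],[0,0,0,0,0,0],[0,0,0,0,0,0],[0,0,0,0,0,0]]' 0
python3 -m crank '[[0,0,-1,0,0,0],[0,0,-1,0,0,0],[0,0,-1,0,0,0],[0,0,-1,0,0,0],[0,0,-1,0,0,0],[0,0,-0.7,0,0,0],[0,0,0,0,0,0]]'
python3 -m crank '[[0.4,-1,0,0,0,0],[0.4,-1,0,0,0,0],[0.4,-1,0,0,0,0],[0.4,-1,0,0,0,0],[0.4,-1,0,0,0,0],[0.4,-1,0,0,0,0],[0.4,-1,0,0,0,0],[0.1,-0.7,0,0,0,0],[0,0,0,0,0,0]]'
python3 - <<'E'
from vis import *
to([.510,.0896,.0425],90)
E
```

```text
clock: 30.2
tcp_pos: [0.4525, -0.0637, 0.0052]
orientation: [-3.141, -0.003, 0.004]
contact_force: [-0.2, 0.3, -0.3]
grip_width: 0.0682
gripper_force: 0.0
clock: 30.7
tcp_pos: [0.454, -0.0645, 0.0075]
orientation: [-3.142, -0.001, -0.003]
contact_force: [-1.9, 0.3, 6.2]
grip_width: 0.0323
gripper_force: 39.4
clock: 31.4
tcp_pos: [0.4546, -0.0649, 0.1226]
orientation: [3.141, 0.0, 0.008]
contact_force: [-1.0, -1.0, -0.5]
grip_width: 0.0324
gripper_force: 39.9
clock: 32.3
tcp_pos: [0.5107, 0.0915, 0.1199]
orientation: [-3.141, -0.006, 0.001]
contact_force: [-0.3, -0.0, -1.2]
grip_width: 0.0324
gripper_force: 39.9
clk 32.3 tcp [0.5107 0.0915 0.1199] shift units [-0.03  0.1   3.87] close yaw -89.8 zaxis [-0.     0.001 -1.   ] turn z deg(tool) 0.21538014559416752
```

```bash
python3 -m crank '[[0,0,0.9,0,0,0],[0,0,1,0,0,0],[0,0,1,0,0,0],[0,0,0.5,0,0,0],[0,0,0.4,0,0,0],[0,0,0,0,0,0]]'
python3 -m crank '[[0,0,0,0,0,0],[0,0,0,0,0,0],[0,0,-1,0,0,0],[0,0,-1,0,0,0],[0,0,-1,0,0,0],[0,0,-1,0,0,0]]' 0.6
python3 -m crank '[[0,1,0,0,0,0],[0,1,0,0,0,0],[0,1,0,0,0,0],[0,1,0,0,0,0],[0,1,0,0,0,0],[0,1,0,0,0,0],[0,1,0,0,0,0],[0,1,0,0,0,0],[0,1,0,0,0,0],[0.1,1,0,0,0,0],[0.1,1,0,0,0,0],[0.1,1,0,0,0,0]]' 0.8
python3 -m crank '[[0,1,0.5,0,0,0],[0,0.1,0.5,0,0,0],[0,0,0,0,0,0]]'
python3 - <<'E'
from vis import *
to([.5157,-.172,.005],90)
for n in("top","side"): f=eyes.grab_frame(n); print(n); ware(f)
E
```

```text
clock: 32.9
tcp_pos: [0.5104, 0.0886, 0.0436]
orientation: [3.141, -0.0, -0.002]
contact_force: [0.8, 0.6, -1.0]
grip_width: 0.0325
gripper_force: 39.9
clock: 33.5
tcp_pos: [0.5113, 0.0894, 0.1259]
orientation: [-3.141, -0.001, -0.002]
contact_force: [-0.3, 0.1, -0.5]
grip_width: 0.0513
gripper_force: 0.0
clock: 34.7
tcp_pos: [0.5175, -0.1516, 0.1251]
orientation: [3.141, 0.001, 0.002]
contact_force: [-0.2, 0.4, -0.2]
grip_width: 0.0683
gripper_force: 0.0
clock: 35.0
tcp_pos: [0.5162, -0.1725, 0.1033]
orientation: [-3.141, 0.001, 0.003]
contact_force: [-0.6, 0.1, -0.8]
grip_width: 0.0685
gripper_force: 0.0
clk 35.0 tcp [ 0.5162 -0.1725  0.1033] shift units [-0.01 -0.02  4.92] close yaw -90.0 zaxis [-0.002  0.001 -1.   ] turn z deg(tool) -0.032225062858117326
top
px [207. 134.] n 760 mean [0.7672 0.1306] top 0.101 rect [0.7683 0.1274] [46. 52.] 71 hsv [38. 15. 58.]
px [271. 136.] n 571 mean [ 0.7648 -0.0224] top 0.040 rect [ 0.7596 -0.0223] [80. 82.] 88 hsv [104. 129.  73.]
px [341. 148.] n 162 mean [ 0.7332 -0.1905] top 0.042 rect [ 0.7341 -0.191 ] [28. 29.] 72 hsv [ 61. 122.  96.]
p
[... 1272 characters left out ...]
2387] [10. 26.] 67 hsv [20.  31.  88.5]
px [364. 281.] n 283 mean [ 0.7321 -0.1933] top 0.040 rect [ 0.7325 -0.1919] [29. 27.] 71 hsv [59. 87. 94.]
px [173. 294.] n 249 mean [ 0.3673 -0.1575] top 0.027 rect [ 0.367  -0.1565] [32. 31.] 0 hsv [  2. 180. 142.]
px [296. 357.] n 398 mean [ 0.5706 -0.3205] top 0.049 rect [ 0.5709 -0.3197] [28. 28.] 90 hsv [ 18.  64. 115.]
px [270. 362.] n 392 mean [ 0.5259 -0.3214] top 0.049 rect [ 0.5261 -0.3207] [27. 28.] 89 hsv [ 18.  65. 119.]
px [243. 367.] n 399 mean [ 0.4808 -0.3231] top 0.049 rect [ 0.4808 -0.3219] [28. 28.] 0 hsv [ 17.  64. 125.]
px [215. 373.] n 422 mean [ 0.4344 -0.3241] top 0.049 rect [ 0.4348 -0.323 ] [28. 27.] 87 hsv [ 18.  64. 119.]
```

```bash
python3 -m crank '[[0,0,1,0,0,0],[0,0,1,0,0,0],[0,0,1,0,0,0],[0,0,1,0,0,0],[0,0,0.9,0,0,0],[0,0,0,0,0,0]]' 0.8 40
python3 -m crank '[[0,0,0,0,0,0],[0,0,0,0,0,0],[0,0,0,0,0,0],[0,0,0,0,0,0],[0,0,0,0,0,0]]' 0
python3 -m crank '[[0,0,-1,0,0,0],[0,0,-1,0,0,0],[0,0,-1,0,0,0],[0,0,-1,0,0,0],[0,0,-1,0,0,0],[0,0,-0.7,0,0,0],[0,0,0,0,0,0]]'
python3 -m crank '[[0.2,-1,0,0,0,0],[0.2,-1,0,0,0,0],[0.2,-1,0,0,0,0],[0.2,-1,0,0,0,0],[0.2,-1,0,0,0,0],[0.2,-1,0,0,0,0],[0.2,-1,0,0,0,0],[0.2,-1,0,0,0,0],[0.2,-1,0,0,0,0],[0.2,-1,0,0,0,0],[0.1,-1,0,0,0,0],[0,-1,0,0,0,0]]'
python3 -m crank '[[0,-0.8,0,0,0,0],[0,0,0,0,0,0]]'
python3 - <<'E'
from vis import *
to([.559,.0838,.0425],90)
E
```

```text
clock: 35.7
tcp_pos: [0.516, -0.1708, 0.0048]
orientation: [-3.14, -0.004, 0.005]
contact_force: [0.3, 0.7, 0.1]
grip_width: 0.0681
gripper_force: 0.0
clock: 36.2
tcp_pos: [0.5182, -0.1726, 0.0078]
orientation: [3.141, 0.001, 0.004]
contact_force: [-0.9, 1.8, 6.5]
grip_width: 0.0325
gripper_force: 39.5
clock: 36.9
tcp_pos: [0.5186, -0.1731, 0.1225]
orientation: [3.14, 0.0, 0.007]
contact_force: [1.0, 0.2, -0.1]
grip_width: 0.0326
gripper_force: 39.9
clock: 38.1
tcp_pos: [0.5587, 0.068, 0.1192]
orientation: [3.141, 0.001, -0.002]
contact_force: [0.9, -0.0, -0.7]
grip_width: 0.0326
gripper_force: 39.9
clock: 38.3
tcp_pos: [0.5585, 0.0862, 0.1197]
orientation: [-3.14, -0.007, 0.001]
contact_force: [0.9, -0.0, -0.9]
grip_width: 0.0328
gripper_force: 39.9
clk 38.3 tcp [0.5585 0.0862 0.1197] shift units [0.03 0.12 3.86] close yaw -89.7 zaxis [-0.001  0.001 -1.   ] turn z deg(tool) 0.2549246978735482
```

```bash
python3 -m crank '[[0,0,0.9,0,0,0],[0,0,1,0,0,0],[0,0,1,0,0,0],[0,0,0.5,0,0,0],[0,0,0.4,0,0,0],[0,0,0,0,0,0]]'
python3 -m crank '[[0,0,0,0,0,0],[0,0,0,0,0,0],[0,0,-1,0,0,0],[0,0,-1,0,0,0],[0,0,-1,0,0,0],[0,0,-1,0,0,0]]' 0.6
python3 -m crank '[[0.65,1,0,0,0,0],[0.65,1,0,0,0,0],[0.65,1,0,0,0,0],[0.65,1,0,0,0,0],[0.65,1,0,0,0,0],[0.65,1,0,0,0,0],[0.65,1,0,0,0,0],[0.65,1,0,0,0,0],[0.2,0.35,0.5,0,0,0],[0,0,0.5,0,0,0],[0,0,0,0,0,0]]' 0.8
python3 - <<'E'
from vis import *
to([.667,-.083,.005],90)
f=eyes.grab_frame("side"); ware(f); cv2.imwrite("pics/s3.png",f["image"][:,:,::-1])
E
```

```text
clock: 38.9
tcp_pos: [0.559, 0.0827, 0.0438]
orientation: [3.141, -0.0, -0.001]
contact_force: [-0.2, -0.2, 0.3]
grip_width: 0.0327
gripper_force: 40.0
clock: 39.5
tcp_pos: [0.5592, 0.0834, 0.1257]
orientation: [-3.141, -0.001, -0.001]
contact_force: [-0.1, 0.2, 0.4]
grip_width: 0.0512
gripper_force: 0.0
clock: 40.6
tcp_pos: [0.665, -0.0821, 0.1019]
orientation: [-3.14, -0.002, 0.007]
contact_force: [-0.3, -0.1, -0.0]
grip_width: 0.0684
gripper_force: 0.0
clk 40.6 tcp [ 0.665  -0.0821  0.1019] shift units [0.12 0.05 4.84] close yaw -89.9 zaxis [-0.004  0.001 -1.   ] turn z deg(tool) 0.08807651479719425
px [317. 243.] n 194 mean [ 0.6663 -0.0854] top 0.026 rect [ 0.6668 -0.0845] [32. 32.] 75 hsv [ 18.  61. 142.]
px [364. 281.] n 285 mean [ 0.732  -0.1933] top 0.040 rect [ 0.7325 -0.1913] [29. 27.] 73 hsv [59. 87. 91.]
px [174. 294.] n 250 mean [ 0.3669 -0.1574] top 0.026 rect [ 0.3671 -0.1554] [32. 32.] 88 hsv [  2. 179. 138.]
px [296. 357.] n 397 mean [ 0.5707 -0.3207] top 0.048 rect [ 0.571  -0.3195] [28. 29.] 1 hsv [ 18.  64. 111.]
px [270. 362.] n 391 mean [ 0.5258 -0.3215] top 0.048 rect [ 0.526  -0.3207] [28. 28.] 90 hsv [ 18.  65. 116.]
px [243. 367.] n 397 mean [ 0.4807 -0.323 ] top 0.049 rect [ 0.4808 -0.322 ] [28. 28.] 0 hsv [ 18.  64. 121.]
px [215. 373.] n 419 mean [ 0.4343 -0.3239] top 0.048 rect [ 0.4346 -0.3231] [28. 27.] 88 hsv [ 18.  64. 116.]
```

View pics/s3.png

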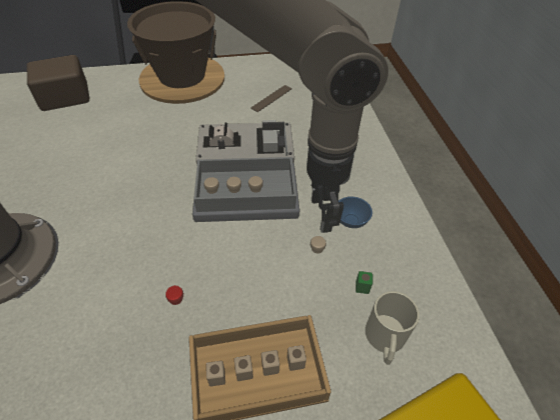

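The side view shows three knobs standing in the pan at (211,184), (234,183) and (256,183), and four posts in the box. The last knob is at (318,243), under the gripper.

```bash
python3 -m crank '[[0.12,0.05,1,0,0,0],[0,0,1,0,0,0],[0,0,1,0,0,0],[0,0,1,0,0,0],[0,0,0.84,0,0,0],[0,0,0,0,0,0]]' 0.8 40
python3 -m crank '[[0,0,0,0,0,0],[0,0,0,0,0,0],[0,0,0,0,0,0],[0,0,0,0,0,0],[0,0,0,0,0,0]]' 0
python3 -m crank '[[0,0,-1,0,0,0],[0,0,-1,0,0,0],[0,0,-1,0,0,0],[0,0,-1,0,0,0],[0,0,-1,0,0,0],[0,0,-0.7,0,0,0],[0,0,0,0,0,0]]'
python3 -m crank '[[-0.4,-1,0,0,0,0],[-0.4,-1,0,0,0,0],[-0.4,-1,0,0,0,0],[-0.4,-1,0,0,0,0],[-0.4,-1,0,0,0,0],[-0.4,-1,0,0,0,0],[-0.4,-1,0,0,0,0],[-0.2,-1,0,0,0,0],[0,-0.05,0,0,0,0],[0,0,0,0,0,0]]'
python3 - <<'E'
from vis import *
to([.609,.078,.0425],90)
E
```

```text
clock: 41.25
tcp_pos: [0.6674, -0.0832, 0.0051]
orientation: [-3.141, -0.003, 0.007]
contact_force: [-0.5, 0.5, -0.1]
grip_width: 0.0686
gripper_force: 0.0
clock: 41.75
tcp_pos: [0.6707, -0.0846, 0.0091]
orientation: [3.142, 0.001, 0.004]
contact_force: [-1.0, 0.3, 5.9]
grip_width: 0.0324
gripper_force: 40.0
clock: 42.45
tcp_pos: [0.671, -0.0848, 0.1239]
orientation: [3.141, 0.0, 0.007]
contact_force: [-0.3, 0.7, -0.6]
grip_width: 0.0323
gripper_force: 39.8
clock: 43.45
tcp_pos: [0.609, 0.0763, 0.1207]
orientation: [3.141, 0.002, -0.002]
contact_force: [0.0, -1.4, -0.1]
grip_width: 0.0327
gripper_force: 39.8
clk 43.5 tcp [0.609  0.0763 0.1207] shift units [ 0.   -0.09  3.91] close yaw -89.9 zaxis [-0.001 -0.    -1.   ] turn z deg(tool) 0.0841570107366465
```

```bash
python3 -m crank '[[0,-0.09,0.9,0,0,0],[0,0,1,0,0,0],[0,0,1,0,0,0],[0,0,0.5,0,0,0],[0,0,0.4,0,0,0],[0,0,0,0,0,0]]'
python3 -m crank '[[0,0,0,0,0,0],[0,0,0,0,0,0],[0,0,-1,0,0,0],[0,0,-1,0,0,0],[0,0,-1,0,0,0],[0,0,-1,0,0,0],[0,0,-1,0,0,0],[0,0,-1,0,0,0]]' 0.6
python3 -m crank '[[0,1,0,0,0,0],[0,1,0,0,0,0],[0,1,0,0,0,0],[0,1,0,0,0,0],[0,1,0,0,0,0],[0,1,0,0,0,0],[0,0,0,0,0,0.148],[0,0,0,0,0,0]]' 0
python3 - <<'E'
from vis import *
to([.6113,.2061,.09],83.3)
f=eyes.grab_frame("side"); ware(f); cv2.imwrite("pics/s4.png",cv2.resize(f["image"][110:230,185:345,::-1],(800,600),interpolation=2))
a=np.radians(-6.65); R2=np.array([[np.cos(a),np.sin(a)],[-np.sin(a),np.cos(a)]])
for n in("side","top"):
    P=cloud(eyes.grab_frame(n)).reshape(-1,3); M=P[:,:2]@R2.T; z=P[:,2]; box=(M[:,0]>.4)&(M[:,0]<.65)&(M[:,1]>.21)&(M[:,1]<.38)
    for nm,m in(("bridge",(z>.1)&(z<.108)&(M[:,0]>.53)),("head",(abs(z-.08)<.003)&(M[:,0]>.53)),("drum+ribs",(z>.08)&(z<.11)&(M[:,0]<.52))):
        m=m&box; 
        if m.sum(): print(n,nm,m.sum(),"mx",np.percentile(M[m,0],[2,50,98]).round(4),"my",np.percentile(M[m,1],[2,50,98]).round(4),np.percentile(z[m],[2,98]).round(3))
E
```

```text
clock: 44.05
tcp_pos: [0.6097, 0.0772, 0.0451]
orientation: [3.141, -0.001, -0.0]
contact_force: [0.4, -0.9, -1.0]
grip_width: 0.0324
gripper_force: 39.8
clock: 44.85
tcp_pos: [0.6095, 0.0782, 0.167]
orientation: [-3.141, -0.001, -0.002]
contact_force: [-0.5, -0.1, -0.1]
grip_width: 0.0516
gripper_force: 0.0
clock: 45.65
tcp_pos: [0.6096, -0.0427, 0.1661]
orientation: [3.136, -0.186, 0.001]
contact_force: [-0.3, 0.7, -0.7]
grip_width: 0.0001
gripper_force: 0.0
clk 45.6 tcp [ 0.6096 -0.0427  0.1661] shift units [ -1.39 -12.36   3.8 ] close yaw -96.8 zaxis [ 0.001 -0.    -1.   ] turn z deg(tool) -0.08518348914634544
px [334.  82.] n 426 mean [0.842  0.5117] top 0.047 rect [0.8408 0.5185] [39. 65.] 27 hsv [ 16. 110. 110.]
px [353. 210.] n 668 mean [ 0.7617 -0.0188] top 0.039 rect [ 0.7593 -0.0225] [83. 81.] 72 hsv [104.  72.  81.]
px [364. 281.] n 283 mean [ 0.7322 -0.1932] top 0.040 rect [ 0.7327 -0.1918] [29. 26.] 74 hsv [59. 87. 89.]
px [174. 294.] n 250 mean [ 0.3671 -0.1576] top 0.026 rect [ 0.367  -0.1569] [32. 32.] 72 hsv [  2. 179. 134.]
px [296. 357.] n 396 mean [ 0.5707 -0.320
[... 195 characters left out ...]
.] n 403 mean [ 0.4807 -0.3229] top 0.048 rect [ 0.4807 -0.3218] [28. 29.] 2 hsv [ 18.  65. 117.]
px [215. 373.] n 420 mean [ 0.4343 -0.3238] top 0.049 rect [ 0.4348 -0.3229] [28. 28.] 86 hsv [ 18.   64.  113.5]
side bridge 23 mx [0.5663 0.5758 0.5833] my [0.2948 0.2976 0.3032] [0.1   0.105]
side head 159 mx [0.5662 0.5789 0.5964] my [0.254  0.2756 0.3391] [0.077 0.082]
side drum+ribs 200 mx [0.4344 0.4595 0.4788] my [0.2792 0.2966 0.3203] [0.08  0.095]
top bridge 76 mx [0.5662 0.5914 0.6185] my [0.2962 0.2989 0.3029] [0.1   0.107]
top head 479 mx [0.5661 0.5833 0.6009] my [0.2561 0.2941 0.3413] [0.077 0.083]
top drum+ribs 351 mx [0.435  0.4596 0.4798] my [0.2807 0.2986 0.3176] [0.081 0.096]
```

View pics/s4.png

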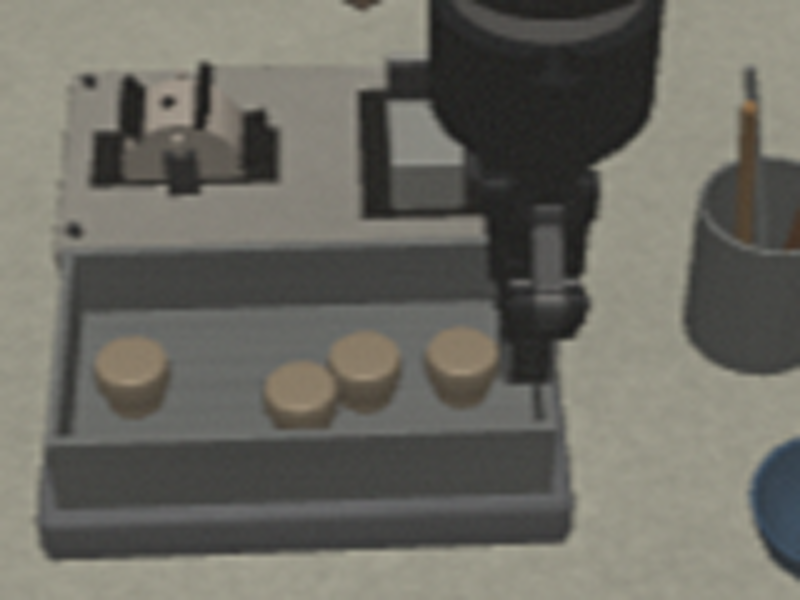

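The close view shows all four knobs in the pan at (132,372), (302,393), (365,362) and (462,360). One pip is near the top of the wheel at (168,100), and the plunger head is at (425,145). Next is the clamp.

```bash
python3 -m crank '[[-0.1,-1,0,0,0,0],[-0.1,-1,0,0,0,0],[-0.1,-1,0,0,0,0],[-0.1,-1,0,0,0,0],[-0.1,-1,0,0,0,0],[-0.1,-1,0,0,0,0],[-0.1,-1,0,0,0,0],[-0.1,-1,0,0,0,0],[-0.1,-1,0,0,0,0],[-0.1,-1,0,0,0,0],[-0.2,-1,0,0,0,0],[-0.2,-1,0,0,0,0]]' 0
python3 -m crank '[[0,-0.36,0,0,0,0],[0,0,1,0,0,0],[0,0,1,0,0,0],[0,0,1,0,0,0],[0,0,0.6,0,0,0],[0,0,0,0,0,0]]'
python3 - <<'E'
from vis import *
to([.6113,.2061,.06],83.3)
f=eyes.grab_frame("side"); cv2.imwrite("pics/s5.png",cv2.resize(f["image"][100:190,205:325,::-1],(800,600),interpolation=2))
E
```

```text
clock: 47.0
tcp_pos: [0.6091, 0.2015, 0.1656]
orientation: [-3.136, 0.177, -0.0]
contact_force: [0.2, -0.5, 0.0]
grip_width: -0.0001
gripper_force: 0.0
clock: 47.6
tcp_pos: [0.6091, 0.206, 0.0917]
orientation: [3.135, -0.181, -0.005]
contact_force: [0.2, 0.1, -0.4]
grip_width: -0.0001
gripper_force: 0.0
clk 47.6 tcp [0.6091 0.206  0.0917] shift units [ 0.11 -0.02  1.58] close yaw -96.6 zaxis [-0.003 -0.002 -1.   ] turn z deg(tool) 0.09449113009281973
```

View pics/s5.png

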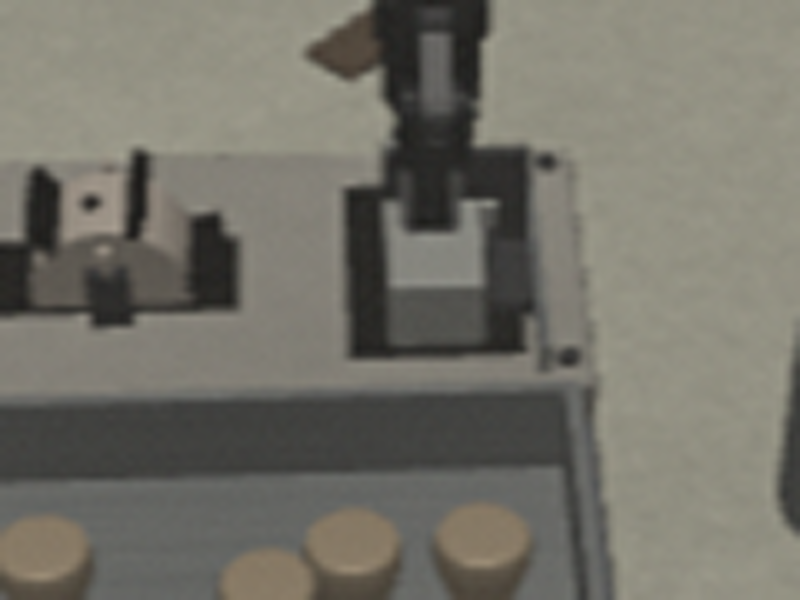

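The closed fingertip, at (432,210) in the crop, is over the free part of the head on the bridge's near side. Pressing now.

```bash
python3 -m crank '[[0.1,0,0.5,0,0,0],[0,0,0.4,0,0,0],[0,0,0.4,0,0,0],[0,0,0.2,0,0,0],[0,0,0.15,0,0,0],[0,0,0,0,0,0],[0,0,0,0,0,0]]' 0
```

```text
clock: 48.35
tcp_pos: [0.6139, 0.207, 0.0639]
orientation: [-3.135, 0.182, -0.005]
contact_force: [-5.3, -3.1, 22.1]
grip_width: 0.0
gripper_force: 11.3
```

```bash
python3 -m crank '[[0,-0.25,0,0,0,0],[0,-0.25,0,0,0,0],[0,-0.25,0,0,0,0],[0,-0.25,0,0,0,0],[0,-0.25,0,0,0,0],[0,-0.25,0,0,0,0],[0,0,0,0,0,0]]'
python3 -m crank '[[0,-0.15,0,0,0,0],[0,-0.15,0,0,0,0],[0,0,0,0,0,0]]'
```

```text
clock: 49.05
tcp_pos: [0.6191, 0.2284, 0.064]
orientation: [3.127, -0.19, 0.007]
contact_force: [-5.2, -17.1, 27.9]
grip_width: -0.0003
gripper_force: 14.2
clock: 49.35
tcp_pos: [0.6199, 0.2342, 0.0639]
orientation: [3.127, -0.19, 0.007]
contact_force: [-3.7, -17.8, 27.7]
grip_width: 0.0001
gripper_force: 14.0
```

```bash
python3 - <<'E'
from vis import *
to([.6113,.2061,.06],83.3)
a=np.radians(-6.65); R2=np.array([[np.cos(a),np.sin(a)],[-np.sin(a),np.cos(a)]]); print(R2@tool()[0]["tcp_pos"][:2])
for n in("side","top"):
    P=cloud(eyes.grab_frame(n)).reshape(-1,3); M=P[:,:2]@R2.T; z=P[:,2]; m=(M[:,0]>.53)&(M[:,0]<.65)&(M[:,1]>.28)&(M[:,1]<.38)&(z>.098)&(z<.108)
    if m.sum(): print(n,m.sum(),np.percentile(M[m],[2,50,98],axis=0).round(4))
E
```

```text
clk 49.4 tcp [0.6199 0.2342 0.0639] shift units [-0.26  1.44  0.21] close yaw -97.0 zaxis [ 0.004 -0.009 -1.   ] turn z deg(tool) -0.2678299396476973
[0.58859115 0.30440131]
side 29 [[0.567  0.3141]
 [0.6092 0.3229]
 [0.6191 0.3283]]
```

```bash
python3 -m crank '[[0,-0.2,0,0,0,0],[0,-0.2,0,0,0,0],[0,0,0,0,0,0]]'
python3 -m crank '[[0,-0.2,0,0,0,0],[0,-0.2,0,0,0,0],[0,0,0,0,0,0]]'
```

```text
clock: 49.75
tcp_pos: [0.6205, 0.2387, 0.0639]
orientation: [3.122, -0.193, 0.004]
contact_force: [-7.7, -25.8, 32.6]
grip_width: 0.0002
gripper_force: 19.0
clock: 50.05
tcp_pos: [0.6206, 0.239, 0.0638]
orientation: [3.112, -0.199, -0.002]
contact_force: [-13.4, -40.4, 42.7]
grip_width: 0.0001
gripper_force: 26.2
```

The keeper has hit its end stop: no more travel while the side force climbs. I'll ease off, lift and check.

```bash
python3 -m crank '[[0,0.6,0,0,0,0],[0,0.3,-0.3,0,0,0],[0,0,-0.5,0,0,0],[0,0,-1,0,0,0],[0,0,-1,0,0,0],[0,0,-1,0,0,0],[0,0,-1,0,0,0],[0,1,0,0,0,0],[0,1,0,0,0,0],[0,1,0,0,0,0],[0,1,0,0,0,0],[0,1,0,0,0,0]]'
python3 -m crank '[[0,1,0,0,0,0],[0,1,0,0,0,0],[0,1,0,0,0,0],[0,1,0,0,0,0],[0,0,0,0,0,0]]'
python3 - <<'E'
from vis import *
to([.6113,.2061,.06],83.3)
a=np.radians(-6.65); R2=np.array([[np.cos(a),np.sin(a)],[-np.sin(a),np.cos(a)]])
for n in("side","top"):
    f=eyes.grab_frame(n); P=cloud(f).reshape(-1,3); M=P[:,:2]@R2.T; z=P[:,2]; b=(M[:,0]>.53)&(M[:,0]<.65)&(M[:,1]>.24)&(M[:,1]<.38)
    m=b&(z>.098)&(z<.108); print(n,"bridge",m.sum(),np.percentile(M[m],[2,50,98],axis=0).round(4).tolist())
    m=b&(M[:,0]>.57)&(M[:,0]<.598)&(M[:,1]<.31)&(M[:,1]>.262); print("head z",np.percentile(z[m],[5,50,95]).round(4))
    w=np.array([[.4596],[.2986]])
    m=(abs(M[:,1]-.2986)<.016)&(abs(M[:,0]-.4596)<.045)&(z>.06); h=m&(z>.087); rx=M[h,0]-.4596; rz=z[h]-.055; print("rib angles from top deg",np.sort(np.degrees(np.arctan2(rx,rz)).round()).tolist()[::3])
    cv2.imwrite(f"pics/w_{n}.png",cv2.resize((f["image"][100:190,195:325] if n=="side" else f["image"][170:290,120:280])[:,:,::-1],(800,600),interpolation=2))
E
```

```text
clock: 51.25
tcp_pos: [0.6038, 0.1382, 0.1555]
orientation: [3.135, -0.184, -0.003]
contact_force: [0.1, 0.3, 0.4]
grip_width: -0.0005
gripper_force: 0.0
clock: 51.75
tcp_pos: [0.5944, 0.056, 0.1557]
orientation: [3.133, -0.191, -0.003]
contact_force: [0.1, -0.2, -0.5]
grip_width: 0.0002
gripper_force: 0.0
clk 51.8 tcp [0.5944 0.056  0.1557] shift units [-0.07 -7.57  4.76] close yaw -97.0 zaxis [-0.002 -0.003 -1.   ] turn z deg(tool) -0.2951116550568713
side bridge 3 [[0.5671, 0.3259], [0.5672, 0.3269], [0.5672, 0.3273]]
head z [0.0664 0.0677 0.0693]
rib angles from top deg [-35.0, -32.0, -31.0, 20.0, 21.0, 22.0, 23.0, 24.0, 26.0, 26.0, 27.0]
top bridge 82 [[0.5672, 0.326], [0.5932, 0.3286], [0.618, 0.333]]
head z [0.0655 0.0681 0.0716]
rib angles from top deg [-37.0, -36.0, -34.0, -33.0, -33.0, -32.0, -31.0, -30.0, -29.0, -5.0, 6.0, 11.0, 19.0, 20.0, 20.0, 20.0, 20.0, 21.0, 21.0, 22.0, 22.0, 23.0, 23.0, 24.0, 25.0, 25.0, 26.0, 27.0, 27.0, 29.0]
```

View pics/w_top.png

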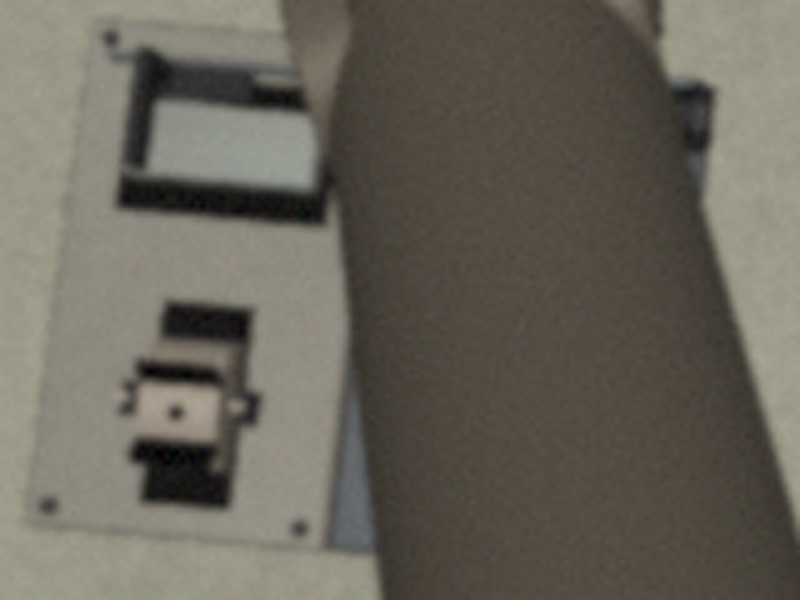

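View pics/w_side.png

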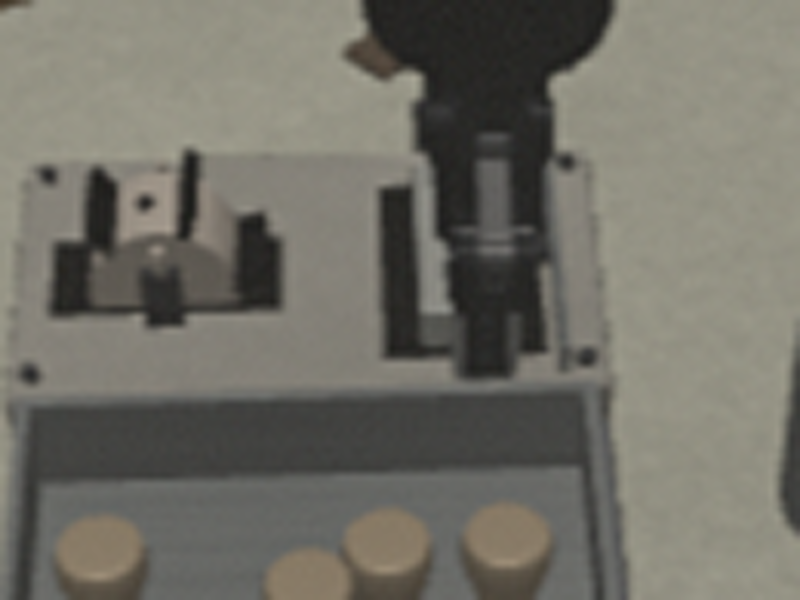

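The top view shows the plunger head low (12 mm down by depth) and the bridge at the left end of its travel (142,115), so the clamp is trapped. Both views show the one-pip face nearly uppermost, with its pip at (176,411) in the top crop. Ribs at about -33° and +23° put the wheel near 0.96 rad.

```bash
cat >> vis.py <<'E'
def rayz(f,u,v,z):
    h=f["depth"].shape[0]; F=h/2/np.tan(np.radians(f["fovy"]/2)); T=np.linalg.inv(f["world_to_cam"])
    d=T[:3,:3]@np.array([(u-f["cx"])/F,-(v-f["cy"])/F,-1]); return T[:3,3]+d*(z-T[2,3])/d[2]
A=np.radians(-6.65); R2=np.array([[np.cos(A),np.sin(A)],[-np.sin(A),np.cos(A)]])
def wheel(ax,names=("side","top")):
    for n in names:
        f=eyes.grab_frame(n); P=cloud(f).reshape(-1,3); M=P[:,:2]@R2.T; z=P[:,2]
        h=(abs(M[:,1]-.2986)<.017)&(abs(M[:,0]-ax)<.045)&(z<.11); x=M[:,0]-ax; zz=z-.055; h&=(np.hypot(x,zz)>.036)&(zz>.02); t=np.degrees(np.arctan2(x[h],zz[h]))
        print(n,[(int(c),round(float(t[(t>c)&(t<=c+20)].mean()),1),int(((t>c)&(t<=c+20)).sum())) for c in range(-60,60,20) if ((t>c)&(t<=c+20)).sum()>2])
E
python3 - <<'E'
from vis import *
f=eyes.grab_frame("top")
print("stubs",R2@rayz(f,145.6,249.6,.058)[:2],R2@rayz(f,169,251.4,.058)[:2],"slot ends",R2@rayz(f,161.6,230.5,.05)[:2],R2@rayz(f,157.4,271,.05)[:2])
wheel(.4596)
p=R2.T@np.array([.4596-.045,.2986]); to([*p,.14],83.3)
E
```

```text
stubs [0.46218506 0.32894749] [0.46284219 0.27500271] slot ends [0.50966855 0.30002277] [0.41616047 0.29793949]
side [(-60, -41.1, 4), (-40, -34.3, 23), (20, 23.9, 25)]
top [(-40, -33.6, 49), (0, 19.4, 4), (20, 23.4, 56)]
clk 52.0 tcp [0.5952 0.0628 0.1563] shift units [-8.45 -8.38  0.82] close yaw -96.6 zaxis [-0.     0.001 -1.   ] turn z deg(tool) 0.14975288118392882
```

```bash
python3 -m crank '[[-1,-1,0,0,0,0],[-1,-1,0,0,0,0],[-1,-1,0,0,0,0],[-1,-1,0,0,0,0],[-1,-1,0,0,0,0],[-1,-1,0,0,0,0],[-1,-1,0,0,0,0],[-1,-1,0.2,0,0,0],[-0.4,-0.38,0.6,0,0,0],[0,0,0,0,0,0],[0,0,0,0,0,0]]' 0
python3 - <<'E'
from vis import *
p=R2.T@np.array([.4625-.047,.2986]); to([*p,.084],83.3)
E
```

```text
clock: 53.1
tcp_pos: [0.4481, 0.2467, 0.14]
orientation: [3.135, -0.182, -0.001]
contact_force: [0.2, -0.3, -0.6]
grip_width: 0.0001
gripper_force: 0.0
clk 53.1 tcp [0.4481 0.2467 0.14  ] shift units [-0.05 -0.09  2.8 ] close yaw -96.6 zaxis [-0.001 -0.001 -1.   ] turn z deg(tool) 0.05813159055981032
```

```bash
python3 -m crank '[[0,-0.09,1,0,0,0],[0,0,1,0,0,0],[0,0,0.5,0,0,0],[0,0,0.3,0,0,0],[0,0,0,0,0,0]]' 0
python3 -m crank '[[0.2,0,0,0,0,0],[0.2,0,0,0,0,0],[0.2,0,0,0,0,0],[0.2,0,0,0,0,0],[0.2,0,0,0,0,0],[0.2,0,0,0,0,0],[0,0,-0.2,0,0,0],[0,0,0,0,0,0]]'
python3 - <<'E'
from vis import *
p=R2.T@np.array([.4625+.0046,.2986]); to([*p,.088],83.3)
wheel(.4625)
E
```

```text
clock: 53.6
tcp_pos: [0.4483, 0.2486, 0.0841]
orientation: [3.135, -0.183, -0.001]
contact_force: [-0.5, -0.8, -0.5]
grip_width: -0.0
gripper_force: 0.0
clock: 54.4
tcp_pos: [0.4672, 0.2477, 0.0907]
orientation: [3.135, -0.177, -0.011]
contact_force: [-21.0, -3.1, 35.0]
grip_width: 0.0003
gripper_force: 20.6
clk 54.4 tcp [0.4672 0.2477 0.0907] shift units [1.59 0.08 0.12] close yaw -96.5 zaxis [-0.007 -0.002 -1.   ] turn z deg(tool) 0.22493573114456922
side [(-60, -41.1, 4), (-40, -27.1, 64), (-20, -17.9, 6), (20, 34.0, 28)]
top [(-20, -19.3, 3), (20, 33.0, 58)]
```

The finger is jammed with 35 N upward on it, so I'll look before moving.

```bash
python3 - <<'E'
from vis import *
f=eyes.grab_frame("side"); cv2.imwrite("pics/j1.png",cv2.resize(f["image"][105:165,190:270,::-1],(800,600),interpolation=2))
o=status.get_obs(); print(o["contact_force"],R2@o["tcp_pos"][:2]-[.4625,.2986],o["tcp_pos"][2])
E
```

```text
[-20.1944058   -3.16270695  36.69928739] [-0.02621851  0.0015838 ] 0.0911740815629862
```

View pics/j1.png

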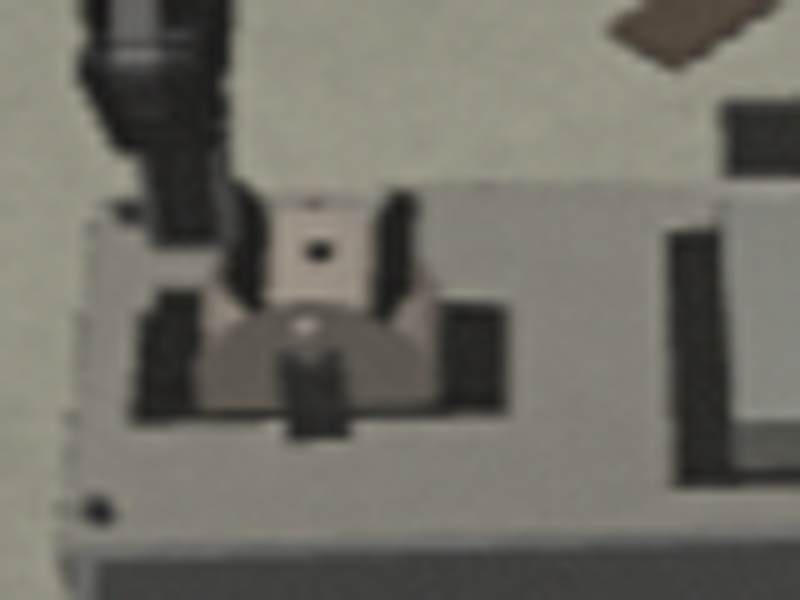

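The finger at (185,215) is riding on the end face of the near rib at (245,230): the force is purely radial. I'll back off, go a bit lower and push again. The rib now stands at about -27°, so it gives more overlap.

```bash
python3 -m crank '[[-0.6,0,0,0,0,0],[-0.5,0,0,0,0,0],[0,0.08,0.12,0,0,0],[0,0,0,0,0,0]]'
python3 -m crank '[[0.2,0,0,0,0,0],[0.2,0,0,0,0,0],[0.2,0,0,0,0,0],[0.2,0,0,0,0,0],[0.2,0,0,0,0,0],[0.2,0,0,0,0,0],[0,0,0,0,0,0]]'
python3 - <<'E'
from vis import *
p=R2.T@np.array([.4625+.0046,.2986]); to([*p,.088],83.3)
o=status.get_obs(); print(R2@o["tcp_pos"][:2]-[.4625,.2986])
wheel(.4625)
E
```

```text
clock: 54.95
tcp_pos: [0.45, 0.2471, 0.0858]
orientation: [3.136, -0.182, -0.0]
contact_force: [0.3, -0.3, -0.4]
grip_width: -0.0001
gripper_force: 0.0
clock: 55.65
tcp_pos: [0.4745, 0.2447, 0.0861]
orientation: [-3.136, 0.183, -0.001]
contact_force: [-0.2, 0.4, 0.1]
grip_width: -0.0002
gripper_force: 0.0
clk 55.6 tcp [0.4745 0.2447 0.0861] shift units [ 1.2  -0.03 -0.09] close yaw -96.7 zaxis [ 0.001  0.    -1.   ] turn z deg(tool) 0.03712089505671656
[-0.01949426 -0.00059035]
side [(-40, -28.2, 38), (-20, -11.2, 52), (40, 50.9, 33)]
top [(-20, -4.8, 13), (40, 49.6, 59)]
```

```bash
python3 -m crank '[[0.2,0,-0.09,0,0,0],[0.2,0,0,0,0,0],[0.2,0,0,0,0,0],[0.2,0,0,0,0,0],[0.2,0,0,0,0,0],[0.2,0,0,0,0,0],[0,0,0,0,0,0]]'
python3 - <<'E'
from vis import *
o=status.get_obs(); print(R2@o["tcp_pos"][:2]-[.4625,.2986],o["tcp_pos"][2])
wheel(.4625)
E
```

```text
clock: 56.45
tcp_pos: [0.4984, 0.2418, 0.0879]
orientation: [-3.136, 0.183, -0.001]
contact_force: [-0.6, -0.7, 0.5]
grip_width: 0.0004
gripper_force: 0.0
[ 0.00453663 -0.00066223] 0.08790110923489945
side [(-40, -31.1, 28), (-20, -4.5, 14), (0, 9.8, 36), (20, 26.4, 28)]
top [(-40, -30.6, 44), (20, 30.6, 5)]
```

```bash
python3 -m crank '[[0,0,-0.6,0,0,0],[0,0,-0.6,0,0,0],[-1,0,0,0,0,0],[-1,0,0,0,0,0],[-0.58,0,0,0,0,0],[0,0,0,0,0,0],[0,0,0.5,0,0,0],[0,0,0.5,0,0,0],[0,0,0.45,0,0,0],[0,0,0,0,0,0]]'
python3 -m crank '[[0.2,0,0,0,0,0],[0.2,0,0,0,0,0],[0.2,0,0,0,0,0],[0.2,0,0,0,0,0],[0.2,0,0,0,0,0],[0.2,0,0,0,0,0],[0,0,0,0,0,0]]'
python3 - <<'E'
from vis import *
p=R2.T@np.array([.4625+.0050,.2986]); to([*p,.088],83.3)
o=status.get_obs(); print(R2@o["tcp_pos"][:2]-[.4625,.2986],o["tcp_pos"][2],o["contact_force"])
wheel(.4625)
E
```

```text
clock: 57.55
tcp_pos: [0.4457, 0.247, 0.081]
orientation: [3.134, -0.182, -0.004]
contact_force: [-0.4, -0.3, 0.3]
grip_width: -0.0001
gripper_force: 0.0
clock: 58.25
tcp_pos: [0.4711, 0.2451, 0.083]
orientation: [-3.136, 0.182, -0.002]
contact_force: [-0.1, -0.0, 1.1]
grip_width: -0.0
gripper_force: 0.1
clk 58.2 tcp [0.4711 0.2451 0.083 ] shift units [ 1.4  -0.03 -0.25] close yaw -96.7 zaxis [ 0.001  0.    -1.   ] turn z deg(tool) 0.039316315115115685
[-0.022979   -0.00057426] 0.08304205357067213 [-0.1330764  -0.03804762  1.0884156 ]
side [(-60, -42.8, 5), (-40, -28.9, 43), (-20, -13.8, 49), (40, 46.0, 31)]
top [(-20, -10.1, 11), (20, 39.1, 3), (40, 45.2, 61)]
```

Working well. I'll finish sweep 2 and start sweep 3.

```bash
python3 -m crank '[[0.2,0,-0.15,0,0,0],[0.2,0,-0.1,0,0,0],[0.2,0,0,0,0,0],[0.2,0,0,0,0,0],[0.2,0,0,0,0,0],[0.2,0,0,0,0,0],[0.2,0,0,0,0,0],[0,0,0,0,0,0]]'
python3 -m crank '[[0,0,-0.6,0,0,0],[0,0,-0.6,0,0,0],[-1,0,0,0,0,0],[-1,0,0,0,0,0],[-0.6,0,0,0,0,0],[0,0,0,0,0,0],[0,0,0.5,0,0,0],[0,0,0.5,0,0,0],[0,0,0.45,0,0,0],[0,0,0,0,0,0]]'
python3 -m crank '[[0.2,0,0,0,0,0],[0.2,0,0,0,0,0],[0.2,0,0,0,0,0],[0.2,0,0,0,0,0],[0.2,0,0,0,0,0],[0.2,0,0,0,0,0],[0,0,0,0,0,0]]'
python3 - <<'E'
from vis import *
p=R2.T@np.array([.4625+.0050,.2986]); to([*p,.088],83.3)
o=status.get_obs(); print(R2@o["tcp_pos"][:2]-[.4625,.2986],o["tcp_pos"][2],o["contact_force"])
wheel(.4625)
E
```

```text
clock: 59.15
tcp_pos: [0.4988, 0.2418, 0.0879]
orientation: [-3.136, 0.183, -0.001]
contact_force: [-0.8, -0.5, 0.9]
grip_width: 0.0002
gripper_force: 0.0
clock: 60.15
tcp_pos: [0.4456, 0.247, 0.0809]
orientation: [3.134, -0.183, -0.004]
contact_force: [0.7, -0.3, -0.2]
grip_width: -0.0001
gripper_force: 0.0
clock: 60.85
tcp_pos: [0.471, 0.2451, 0.083]
orientation: [-3.136, 0.182, -0.002]
contact_force: [-0.0, 0.6, 0.5]
grip_width: 0.0001
gripper_force: 0.1
clk 60.9 tcp [0.471  0.2451 0.083 ] shift units [ 1.4  -0.03 -0.25] close yaw -96.7 zaxis [ 0.001  0.    -1.   ] turn z deg(tool) 0.038976397061844636
[-0.02303134 -0.00058081] 0.08302034528773578 [-0.02829457  0.60052278  0.45308119]
side [(-60, -44.3, 4), (-40, -29.0, 47), (-20, -13.9, 46), (40, 45.6, 33)]
top [(-20, -9.7, 12), (40, 45.3, 63)]
```

```bash
python3 -m crank '[[0.2,0,-0.15,0,0,0],[0.2,0,-0.1,0,0,0],[0.2,0,0,0,0,0],[0.2,0,0,0,0,0],[0.2,0,0,0,0,0],[0.2,0,0,0,0,0],[0.2,0,0,0,0,0],[0.02,0,0,0,0,0],[0,0,0,0,0,0]]'
python3 -m crank '[[0,0,-0.5,0,0,0],[0,0,-1,0,0,0],[0,0,-1,0,0,0],[0,0,-1,0,0,0],[0,1,-1,0,0,0],[0,1,0,0,0,0],[0,1,0,0,0,0],[0,1,0,0,0,0],[0,1,0,0,0,0],[0,1,0,0,0,0],[0,1,0,0,0,0],[0,1,0,0,0,0]]'
python3 -m crank '[[0,1,0,0,0,0],[0,1,0,0,0,0],[0,1,0,0,0,0],[0,1,0,0,0,0],[0,1,0,0,0,0],[0,1,0,0,0,0],[0,1,0,0,0,0],[0,1,0,0,0,0],[0,1,0,0,0,0],[0,1,0,0,0,0],[0,0,0,0,0,0]]'
python3 - <<'E'
from vis import *
wheel(.4625)
f=eyes.grab_frame("top"); cv2.imwrite("pics/f1.png",cv2.resize(f["image"][170:290,120:280,::-1],(800,600),interpolation=2))
P=cloud(f).reshape(-1,3); M=P[:,:2]@R2.T; z=P[:,2]; b=(M[:,0]>.53)&(M[:,0]<.65)&(M[:,1]>.24)&(M[:,1]<.38)
m=b&(M[:,0]>.57)&(M[:,0]<.598)&(M[:,1]<.31)&(M[:,1]>.262); print("head z",np.median(z[m])); ware(f)
f=eyes.grab_frame("side"); cv2.imwrite("pics/f2.png",f["image"][:,:,::-1]); ware(f)
E
```

```text
clock: 61.85
tcp_pos: [0.4989, 0.2419, 0.088]
orientation: [-3.136, 0.182, -0.001]
contact_force: [0.9, -0.5, 0.3]
grip_width: 0.0002
gripper_force: 0.0
clock: 63.05
tcp_pos: [0.4802, 0.0822, 0.179]
orientation: [-3.136, 0.182, -0.003]
contact_force: [-0.3, 0.1, -0.5]
grip_width: -0.0004
gripper_force: 0.0
clock: 64.15
tcp_pos: [0.4567, -0.1185, 0.1789]
orientation: [3.135, -0.188, 0.003]
contact_force: [-0.3, 0.0, 0.3]
grip_width: -0.0
gripper_force: 0.0
side [(20, 27.0, 26)]
top [(-40, -29.4, 57), (20, 27.1, 57)]
head z 0.06834958414661962
px [207. 134.] n 756 mean [0.7671 0.1304] top 0.100 rect [0.7627 0.1385] [58. 42.] 12 hsv [36.5 15.  57. ]
px [271. 136.] n 574 mean [ 0.7658 -0.0219] top 0.040 rect [ 0.7603 -0.0223] [80. 82.] 88 hsv [104. 129.  71.]
px [341. 148.] n 162 mean [ 0.733  -0.1907] top 0.041 rect [ 0.7337 -0.191 ] [28. 29.] 74 hsv [ 59.5 122.   94. ]
px [398. 212.] n 189 mean [ 0.5714 -0.3181] top 0.049 rect [ 0.5712 -0.3178] [27. 29.] 0 hsv [ 17.  71. 129.]
px [399. 231.] n 190 mean [ 0.526  -0.3188] top 0.049 rect [ 0.5259 -0.3194] [29. 26.] 89 hsv [ 18.   70.  132
[... 624 characters left out ...]
[82. 83.] 27 hsv [104.  72.  82.]
px [364. 281.] n 286 mean [ 0.7322 -0.1932] top 0.040 rect [ 0.7325 -0.1921] [29. 27.] 71 hsv [59.  86.5 89. ]
px [174. 294.] n 253 mean [ 0.367  -0.1576] top 0.026 rect [ 0.3666 -0.1565] [32. 31.] 38 hsv [  2. 180. 136.]
px [296. 357.] n 397 mean [ 0.5708 -0.3206] top 0.048 rect [ 0.5712 -0.32  ] [28. 28.] 1 hsv [ 18.  64. 110.]
px [270. 362.] n 390 mean [ 0.5259 -0.3216] top 0.048 rect [ 0.5261 -0.3208] [28. 28.] 90 hsv [ 18.   65.  113.5]
px [243. 367.] n 395 mean [ 0.4808 -0.3229] top 0.049 rect [ 0.4807 -0.322 ] [28. 28.] 1 hsv [ 18.  65. 121.]
px [215. 373.] n 419 mean [ 0.4344 -0.324 ] top 0.048 rect [ 0.4345 -0.3229] [27. 27.] 89 hsv [ 18.  63. 115.]
```

View pics/f1.png

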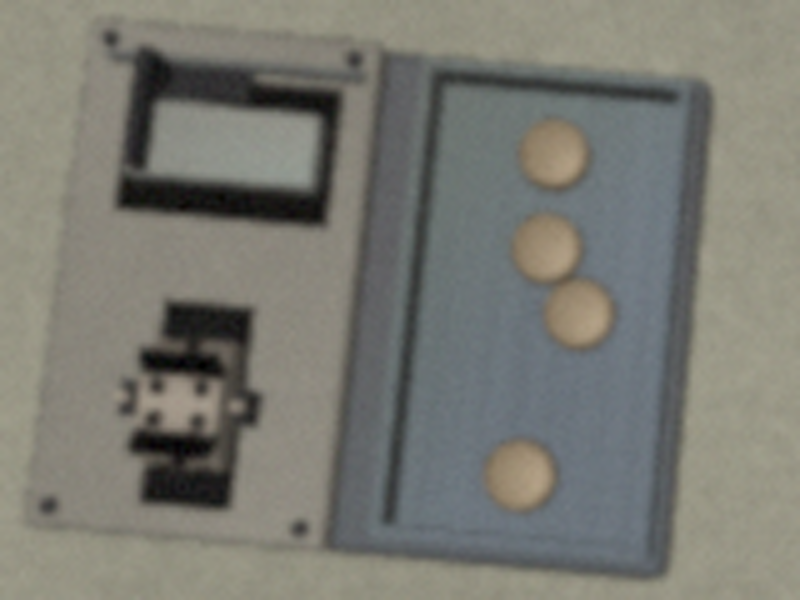

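View pics/f2.png

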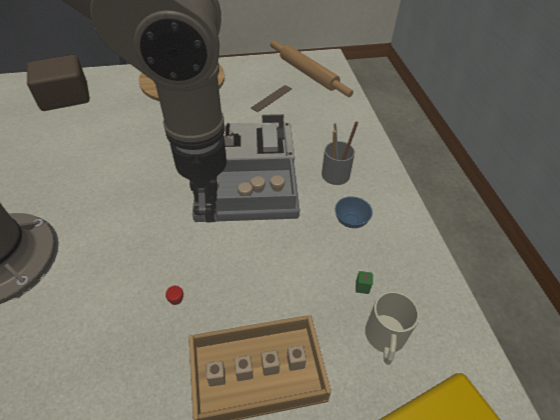

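The top crop shows the four-pip face level and uppermost at (178,403), the plunger trapped down with the keeper home, and all four knobs in the pan. The side view shows the four posts in the box at (215,373) to (296,357), and the bystanders and look-alikes where they started.

```bash
python3 -c "
from bench import r
print(r.hand_in())"
```

```text
the job is handed in; nothing more can be done
None
```

The job is done and handed in at about 64 s: four knobs are in the pan, four posts are in the box, the clamp is trapped with its keeper fully home, and then the timer wheel was rolled to four pips up; the hand-in returned no verdict.

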